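# Hang washed pistons to drain

## Robot

A 6-joint arm with a two-finger parallel gripper is mounted at the origin on the work surface. World frame = base frame: x ahead of the robot, y to its left, z up, the work surface at z = 0. Lengths are in m, angles in degrees, forces in N, time in s.
With the tool pointing down it reaches from about 0.35 to 0.725 m from the base axis. Payload 6 kg.
Tool frame: the origin (TCP) lies on the centre line of the jaws, within the pads' length; the fingertips stand 22 mm ahead of it and the grasp point (between the pads) lies 3 mm ahead of it; z points along the fingers, y is the line along which they close (so a half turn about z gives the same grasp; the last joint's range is limited). The gripper opens to 85 mm and grips with 20 to 120 N. Pads are 22 mm wide; open, the fingers measure 114 mm over their backs; the gripper's body (76 mm by 85 mm) begins 54 mm behind the grasp point. The pads swing forward as they close: fully open they stand 13 mm farther back than shut.
Start: joints at [92.917, 2.303, 4.859, 0, -92.561, -19.12], TCP at [0.167, 0.576, 0.253] pointing down, gripper open.
Joint ranges: [-146.85, 146.85], [-73.84, 115.35], [-62.03, 85.46], [-188.31, 113.3], [-161.28, -10.13], [-171.36, 171.36]. Speed limits (degrees/s): [147.25, 147.25, 172.46, 180, 180, 180].

## Interface

Orientations are given as a 3x3 rotation matrix whose columns are the frame's x, y, z axes.
In Python, from plant import bot gives the robot as it stands. The module is installed in compiled form; this text tells all that it offers.
- The arm moves only by the tool play_rows, never from a script. Its argument "moves" is one flat list of numbers, 4 for each row, row after row: the shift along the world's x, y, z as a fraction of full scale, then the turn about the world's z as a fraction of full scale. A call has 1 to 5 rows; each row shifts and turns the commanded pose from where the row before left it; what a row does not reach is not made up. Full scale, the value 1, is 0.1 m for a shift and 30 degrees for a turn. A row lasts 1/10 s, in which the tool goes at most 50 mm and 8.59 degrees, less where a joint would pass 70% of its speed; a pose out of reach is approached as far as the arm can. A call with a number of a shift or a turn outside -1 to 1 is refused whole. A call with a gripper value outside its range is refused whole. "fingers" is the opening, from 0 (shut) to 1 (fully open), set as the call begins (left out, the last holds). The fingers move at their own pace and stop on an object; "squeeze" is the grip in N (left out, the last holds). Time passes only in rows, so rows that do not move let the fingers close. It gives the time, the measured TCP pose, the force, the opening and the grip force at its end, in the units of the state.
- bot.read_state(): the state, without advancing time (a new reading comes with each control period).
- bot.camera(name): name is "scene" or "top"; returns the picture (480x640x3 uint8, red, green, blue); there is no depth.
- bot.camera_model(name): a dict with "fx", "fy", "cx", "cy" (pixels), "pose" (4x4, takes a point from camera to world coordinates). Camera axes: x right, y up, looking along -z (the intrinsics and any distortion apply to the point x, -y, -z); pixel columns grow to the right and rows downward; lengths in m; the calibration is good to about 2 mm. A picture is of the moment at which its call begins. camera_model takes no time and is no camera call.
- bot.sign_off(): hands the job in; it is judged then, once.
Trained networks look in the newest picture that a camera, given by its name, has taken for a name from the list of things; names that differ only in an ending like _2 or _b are one class to them, and where a whole thing is asked for, a point or a joint stands for the part that bears it (a point fixed in the world has none). Each returns a list of dicts, best first, with "p" (0 to 1); they miss things now and then, are a little off and sometimes report something else, mostly with a low value. They report only what shows in the picture. A call takes as long as a camera call. They do not tell look-alikes from the thing itself.
- bot.cut_out(camera, thing): "region" (480x640 bool, what is visible of it) and "bbox" ([left, top, right, bottom] in pixels, round what is visible of it).
The state is a dict: "t": time; "joint_positions": joint angles; "qd": joint speeds; "tau": joint torques, N m; "position": TCP position; "tool_rot": TCP orientation; "wrist_force": force on the tool from outside, world axes, zero at the start; "moment": the same for the moment, N m; "finger_gap": finger opening in m; "gripper_force": force on a finger pad.
Only numpy, scipy, OpenCV 4.12 (cv2) and the standard library are available. Lean on these libraries where they do the work, as an engineer would, in place of code of your own. Each camera call takes 0.05 s, during which the arm holds its last target. There are 200 camera calls.

## Task

Get the washed pistons draining: first press the strainer into its recess in the pulled-out drip tray so that it sits flush, then hang every piston, open end down, on a peg of its own until its crown rests on the peg's tip. Leave the tray pulled out while you hang them so that it catches the drips, push it fully home only when all of them hang, and leave the other things on the bench where they are.

Things in the scene. Friction and masses are not known exactly. Their poses are not given: they have to be found in the camera images.
- piston_1: Aluminium engine piston standing crown up, open skirt down, on a wet 3 mm black plastic mat; 3 to 5 of the five are there. 54 mm across, 62 mm high, 0.17 kg. Origin: centre of the open mouth; z points from the mouth to the flat closed crown. Hollow 56 mm deep (crown 6 mm, wall 4 mm); from 12 to 45 mm above the mouth two pin bosses on its y axis leave a gap 30 mm wide.
- piston_2: Another piston, the same as piston_1.
- piston_3: Another piston, the same as piston_1.
- piston_4: Another piston, the same as piston_1.
- piston_5: Another piston, the same as piston_1.
- rack: Steel-tube draining rack, 350 mm wide, 230 high. Origin: centre underneath; its -x points to its front (the robot; yaw up to 0.12 rad), z up. Six white, grippy, 18 mm thick pegs, three low in front, three higher behind, 100 mm apart, 85 mm long, lean 30 degrees from vertical to the front: root to tip is (-0.5, 0, 0.866) in its axes. A piston let go on a tip swings a little.
- peg_low_left (a point): The outermost point of the tip of the front, lower row's left (+y of the rack) peg; 165 mm above the bench.
- peg_low_mid (a point): The outermost point of the tip of the front, lower row's middle peg; 165 mm above the bench.
- peg_low_right (a point): The outermost point of the tip of the front, lower row's right (-y of the rack) peg; 165 mm above the bench.
- peg_high_left (a point): The outermost point of the tip of the back, upper row's left (+y of the rack) peg; 255 mm above the bench.
- peg_high_mid (a point): The outermost point of the tip of the back, upper row's middle peg; 255 mm above the bench.
- peg_high_right (a point): The outermost point of the tip of the back, upper row's right (-y of the rack) peg; 255 mm above the bench.
- drip_tray (a joint): How far the grey drip tray under the pegs stands out towards the robot (m): 0 is fully home, 0.075 to 0.108 at the start, 0.11 at most. It is 300 mm wide, 180 mm long, its rim 38 mm above the bench; it slides along the rack's x axis with 2.5 N of friction, stays where it is left and is pushed home by its front wall.
- tray_front (a point): Middle of the outer face of the tray's front wall, 28 mm above the bench; moves with the tray. Above it, 33 to 38 mm above the bench, a 110 mm wide pull lip stands out 13 mm towards the robot.
- recess (a point): Centre of the mouth of the tray's square strainer recess, at the level of the tray's floor, 20 mm above the bench (the rim stands 18 mm above the floor, the front wall is 41 mm in front of this point). 60 x 60 mm with a 2 mm chamfer, 12 mm deep, sides along the rack's x and y; moves with the tray.
- strainer: Square strainer: steel plate 56 x 56 mm, 12 mm thick, black mesh on top and a black grip bar in the middle, 34 mm long (its x), 10 mm wide (its y), rising 12 to 34 mm above its underside. 0.09 kg. Origin: centre of its underside, z up. Starts on the mat. Fits the recess in any quarter turn with 2 mm to spare each side; home, its plate is level with the tray's floor.
- tape: Not part of the job, leave it where it stands: a 60 mm wide, 25 mm high roll of masking tape lying flat. Origin: centre of its underside. Among the pistons on the mat.
- bearing: Not part of the job, leave it where it stands: a steel ball bearing, 52 mm across and 15 mm high, lying flat. Origin: centre of its underside. Among the pistons on the mat.
- tin: Not part of the job, leave it where it stands: a closed round tin, 60 mm across and 48 mm high. Origin: centre of its underside. Among the pistons on the mat.
- bottle: Not part of the job, leave it where it stands: dark grey solvent bottle, 56 mm across, 190 mm high. Origin: centre of its underside. To the side of the work.
- liner: Not part of the job, leave it where it stands: dark steel cylinder blank, 72 mm across, 85 mm high. Origin: centre of its underside. To the side of the work.
- carton: Not part of the job, leave it where it stands: white parts carton with a blue band, 75 x 75 mm, 85 mm high. Origin: centre of its underside. To the side of the work.
- wrench: Not part of the job, leave it where it stands: spanner, 170 mm long, lying flat. Origin: centre of its underside. To the side of the work.
Mind the look-alikes: they are no part of the job. Leave any orange, pink or yellow look-alike of the piston_2 alone.

How it is judged (in metres and radians):
On the way, in this order (a step that is already met when the one before it is completed fails the run):
1. the strainer sits flush in the recess of the pulled-out tray (z of strainer in the frame of recess between -0.015 and -0.01 m and horizontal distance between strainer and recess below 0.004 m and angle between strainer's own z axis and vertical below 0.06 rad and value of joint drip_tray above 0.03 m), for 0.3 s.
2. every piston hangs on a peg, the tray still out (angle between each of piston_1, piston_2, piston_3, piston_4, piston_5's own z axis and vertical below 1.1 rad and ((z of peg_low_left in the frame of piston_1 above 0.05 m and distance between peg_low_left and piston_1 below 0.0615 m) or (z of peg_low_mid in the frame of piston_1 above 0.05 m and distance between peg_low_mid and piston_1 below 0.0615 m) or (z of peg_low_right in the frame of piston_1 above 0.05 m and distance between peg_low_right and piston_1 below 0.0615 m) or (z of peg_high_left in the frame of piston_1 above 0.05 m and distance between peg_high_left and piston_1 below 0.0615 m) or (z of peg_high_mid in the frame of piston_1 above 0.05 m and distance between peg_high_mid and piston_1 below 0.0615 m) or (z of peg_high_right in the frame of piston_1 above 0.05 m and distance between peg_high_right and piston_1 below 0.0615 m)) and ((z of peg_low_left in the frame of piston_2 above 0.05 m and distance between peg_low_left and piston_2 below 0.0615 m) or (z of peg_low_mid in the frame of piston_2 above 0.05 m and distance between peg_low_mid and piston_2 below 0.0615 m) or (z of peg_low_right in the frame of piston_2 above 0.05 m and distance between peg_low_right and piston_2 below 0.0615 m) or (z of peg_high_left in the frame of piston_2 above 0.05 m and distance between peg_high_left and piston_2 below 0.0615 m) or (z of peg_high_mid in the frame of piston_2 above 0.05 m and distance between peg_high_mid and piston_2 below 0.0615 m) or (z of peg_high_right in the frame of piston_2 above 0.05 m and distance between peg_high_right and piston_2 below 0.0615 m)) and ((z of peg_low_left in the frame of piston_3 above 0.05 m and distance between peg_low_left and piston_3 below 0.0615 m) or (z of peg_low_mid in the frame of piston_3 above 0.05 m and distance between peg_low_mid and piston_3 below 0.0615 m) or (z of peg_low_right in the frame of piston_3 above 0.05 m and distance between peg_low_right and piston_3 below 0.0615 m) or (z of peg_high_left in the frame of piston_3 above 0.05 m and distance between peg_high_left and piston_3 below 0.0615 m) or (z of peg_high_mid in the frame of piston_3 above 0.05 m and distance between peg_high_mid and piston_3 below 0.0615 m) or (z of peg_high_right in the frame of piston_3 above 0.05 m and distance between peg_high_right and piston_3 below 0.0615 m)) and ((z of peg_low_left in the frame of piston_4 above 0.05 m and distance between peg_low_left and piston_4 below 0.0615 m) or (z of peg_low_mid in the frame of piston_4 above 0.05 m and distance between peg_low_mid and piston_4 below 0.0615 m) or (z of peg_low_right in the frame of piston_4 above 0.05 m and distance between peg_low_right and piston_4 below 0.0615 m) or (z of peg_high_left in the frame of piston_4 above 0.05 m and distance between peg_high_left and piston_4 below 0.0615 m) or (z of peg_high_mid in the frame of piston_4 above 0.05 m and distance between peg_high_mid and piston_4 below 0.0615 m) or (z of peg_high_right in the frame of piston_4 above 0.05 m and distance between peg_high_right and piston_4 below 0.0615 m)) and ((z of peg_low_left in the frame of piston_5 above 0.05 m and distance between peg_low_left and piston_5 below 0.0615 m) or (z of peg_low_mid in the frame of piston_5 above 0.05 m and distance between peg_low_mid and piston_5 below 0.0615 m) or (z of peg_low_right in the frame of piston_5 above 0.05 m and distance between peg_low_right and piston_5 below 0.0615 m) or (z of peg_high_left in the frame of piston_5 above 0.05 m and distance between peg_high_left and piston_5 below 0.0615 m) or (z of peg_high_mid in the frame of piston_5 above 0.05 m and distance between peg_high_mid and piston_5 below 0.0615 m) or (z of peg_high_right in the frame of piston_5 above 0.05 m and distance between peg_high_right and piston_5 below 0.0615 m)) and value of joint drip_tray above 0.03 m), for 0.3 s.
3. the drip tray is pushed home (value of joint drip_tray below 0.005 m), for 0.2 s.
At the end, for the whole second after the job is handed in: Each piston hangs at rest, mouth down (axis under 1.1 rad from vertical), the tip of its peg inside it within 6 mm of the crown; strainer in the recess, level with the tray floor within 2 mm, tilted under 0.06 rad; tray within 5 mm of home (z of strainer in the frame of recess between -0.015 and -0.01 m and horizontal distance between strainer and recess below 0.004 m and angle between strainer's own z axis and vertical below 0.06 rad and angle between each of piston_1, piston_2, piston_3, piston_4, piston_5's own z axis and vertical below 1.1 rad and ((z of peg_low_left in the frame of piston_1 above 0.05 m and distance between peg_low_left and piston_1 below 0.0615 m) or (z of peg_low_mid in the frame of piston_1 above 0.05 m and distance between peg_low_mid and piston_1 below 0.0615 m) or (z of peg_low_right in the frame of piston_1 above 0.05 m and distance between peg_low_right and piston_1 below 0.0615 m) or (z of peg_high_left in the frame of piston_1 above 0.05 m and distance between peg_high_left and piston_1 below 0.0615 m) or (z of peg_high_mid in the frame of piston_1 above 0.05 m and distance between peg_high_mid and piston_1 below 0.0615 m) or (z of peg_high_right in the frame of piston_1 above 0.05 m and distance between peg_high_right and piston_1 below 0.0615 m)) and ((z of peg_low_left in the frame of piston_2 above 0.05 m and distance between peg_low_left and piston_2 below 0.0615 m) or (z of peg_low_mid in the frame of piston_2 above 0.05 m and distance between peg_low_mid and piston_2 below 0.0615 m) or (z of peg_low_right in the frame of piston_2 above 0.05 m and distance between peg_low_right and piston_2 below 0.0615 m) or (z of peg_high_left in the frame of piston_2 above 0.05 m and distance between peg_high_left and piston_2 below 0.0615 m) or (z of peg_high_mid in the frame of piston_2 above 0.05 m and distance between peg_high_mid and piston_2 below 0.0615 m) or (z of peg_high_right in the frame of piston_2 above 0.05 m and distance between peg_high_right and piston_2 below 0.0615 m)) and ((z of peg_low_left in the frame of piston_3 above 0.05 m and distance between peg_low_left and piston_3 below 0.0615 m) or (z of peg_low_mid in the frame of piston_3 above 0.05 m and distance between peg_low_mid and piston_3 below 0.0615 m) or (z of peg_low_right in the frame of piston_3 above 0.05 m and distance between peg_low_right and piston_3 below 0.0615 m) or (z of peg_high_left in the frame of piston_3 above 0.05 m and distance between peg_high_left and piston_3 below 0.0615 m) or (z of peg_high_mid in the frame of piston_3 above 0.05 m and distance between peg_high_mid and piston_3 below 0.0615 m) or (z of peg_high_right in the frame of piston_3 above 0.05 m and distance between peg_high_right and piston_3 below 0.0615 m)) and ((z of peg_low_left in the frame of piston_4 above 0.05 m and distance between peg_low_left and piston_4 below 0.0615 m) or (z of peg_low_mid in the frame of piston_4 above 0.05 m and distance between peg_low_mid and piston_4 below 0.0615 m) or (z of peg_low_right in the frame of piston_4 above 0.05 m and distance between peg_low_right and piston_4 below 0.0615 m) or (z of peg_high_left in the frame of piston_4 above 0.05 m and distance between peg_high_left and piston_4 below 0.0615 m) or (z of peg_high_mid in the frame of piston_4 above 0.05 m and distance between peg_high_mid and piston_4 below 0.0615 m) or (z of peg_high_right in the frame of piston_4 above 0.05 m and distance between peg_high_right and piston_4 below 0.0615 m)) and ((z of peg_low_left in the frame of piston_5 above 0.05 m and distance between peg_low_left and piston_5 below 0.0615 m) or (z of peg_low_mid in the frame of piston_5 above 0.05 m and distance between peg_low_mid and piston_5 below 0.0615 m) or (z of peg_low_right in the frame of piston_5 above 0.05 m and distance between peg_low_right and piston_5 below 0.0615 m) or (z of peg_high_left in the frame of piston_5 above 0.05 m and distance between peg_high_left and piston_5 below 0.0615 m) or (z of peg_high_mid in the frame of piston_5 above 0.05 m and distance between peg_high_mid and piston_5 below 0.0615 m) or (z of peg_high_right in the frame of piston_5 above 0.05 m and distance between peg_high_right and piston_5 below 0.0615 m)) and value of joint drip_tray below 0.005 m and linear speed of each of piston_1, piston_2, piston_3, piston_4, piston_5 below 0.02 m/s); the robot touches nothing.
It fails at once if something on the mat that is not part of the job is pushed more than 60 mm away or knocked over (distance of any of tape, bearing, tin from where it was at the start of the episode above 0.06 m or angle between any of tape, bearing, tin's own z axis and vertical above 0.5 rad).
It fails at once if something beside the work (bottle, cylinder blank, carton, spanner) is pushed more than 60 mm away or knocked over (distance of any of bottle, liner, carton, wrench from where it was at the start of the episode above 0.06 m or angle between any of bottle, liner, carton's own z axis and vertical above 0.5 rad).
Of piston_1, piston_2, piston_3, piston_4, piston_5 only 3 to 5 are there at a start; the rules pass over those that are not, and their reading is None.
At some moment in a run one of piston_1, piston_2, piston_3, piston_4, piston_5, strainer may be knocked a few centimetres aside while the robot is not near it.
It also fails if it takes over 210 s, if anything falls off the work surface, if the arm or the gripper's body presses on something with over 40 N, if the wrist force passes 120 N, or if a joint passes its speed limit or range.

## Working session

There is one attempt and no reset: what is moved stays moved. The work goes in short steps, Python scripts to look and compute and a tool call to move; the robot and the scene stay as the last step left them, time stands still between calls to the robot, and variables do not carry over. Pictures are saved under pics/ and viewed, at most 14 in all, crops included, and the job is handed in when it is done.

Besides the shell and the picture viewer there is one more tool, called after ">>>" as name(argument=value, ...) on one line, values as JSON. play_rows: Moves the arm, as the interface text tells. Its arguments: {"type":"object","properties":{"moves":{"type":"array","items":{"type":"number","minimum":-1,"maximum":1}},"fingers":{"type":"number"},"squeeze":{"type":"number"}},"required":["moves"]}

```bash
mkdir -p pics
cat > h.py <<'E'
from plant import bot
import numpy as np, cv2
def grab(name,fn=None):
    im=bot.camera(name)
    if fn: cv2.imwrite('pics/'+fn,cv2.cvtColor(im,cv2.COLOR_RGB2BGR))
    return im
def ray(name,u,v):
    m=bot.camera_model(name); P=np.array(m['pose'])
    d=P[:3,:3]@np.array([(u-m['cx'])/m['fx'],-(v-m['cy'])/m['fy'],-1.])
    return P[:3,3],d
def at_z(name,u,v,z):
    o,d=ray(name,u,v); return o+d*(z-o[2])/d[2]
def proj(name,p):
    m=bot.camera_model(name); P=np.array(m['pose'])
    c=P[:3,:3].T@(np.asarray(p,float)-P[:3,3])
    return np.array([m['cx']+m['fx']*c[0]/-c[2], m['cy']+m['fy']*(-c[1])/-c[2]])
E
python3 - <<'E'
from h import *
for n in ('scene','top'):
    grab(n,n+'0.png'); m=bot.camera_model(n); print({k:(np.round(v,4).tolist()) for k,v in m.items()})
    for t in ('piston_1','strainer','drip_tray','rack','tape','bearing','tin','bottle','liner','carton','wrench'):
        for r in bot.cut_out(n,t):
            print(n,t,round(r['p'],2),np.round(r['bbox']).tolist(),r['region'].sum())
print(bot.read_state())
E
```

```text
{'fx': 468.5272, 'fy': 468.5272, 'cx': 311.7876, 'cy': 234.7328, 'pose': [[0.4969, -0.7126, 0.4952, 1.2139], [0.8678, 0.4119, -0.278, -0.3849], [-0.0058, 0.5679, 0.8231, 1.2299], [0.0, 0.0, 0.0, 1.0]]}
scene piston_1 0.95 [409.0, 264.0, 429.0, 288.0] 407
scene piston_1 0.89 [441.0, 242.0, 461.0, 270.0] 413
scene piston_1 0.79 [386.0, 218.0, 407.0, 238.0] 343
scene piston_1 0.77 [344.0, 174.0, 359.0, 197.0] 340
scene piston_1 0.72 [369.0, 240.0, 382.0, 262.0] 404
scene piston_1 0.65 [323.0, 196.0, 338.0, 222.0] 304
scene piston_1 0.59 [355.0, 154.0, 377.0, 178.0] 303
scene piston_1 0.57 [288.0, 341.0, 306.0, 364.0] 466
scene strainer 0.75 [374.0, 178.0, 397.0, 199.0] 257
scene strainer 0.43 [367.0, 240.0, 385.0, 264.0] 418
scene drip_tray 0.62 [355.0, 152.0, 376.0, 177.0] 349
scene drip_tray 0.6 [187.0, 216.0, 306.0, 313.0] 4596
scene rack 0.77 [188.0, 219.0, 346.0, 361.0] 9554
scene tape 0.74 [365.0, 198.0, 382.0, 218.0] 273
scene bearing 0.75 [405.0, 200.0, 420.0, 218.0] 175
scene tin 0.9 [344.0, 217.0, 366.0, 240.0] 328
scene tin 0.52 [119.0, 268.0, 169.0, 318.0] 428
scene tin 0.24
[... 1733 characters left out ...]
03,
       -9.25623212e+01, -1.91193403e+01]), 'qd': array([-0.03307023,  0.04087795, -0.10092401,  0.04557091, -0.04647644,
       -0.08799279]), 'tau': array([-9.59572048e-05, -3.67949259e+01,  3.47445452e+01,  6.93341911e+00,
       -9.41274739e-04, -1.09899102e-05]), 'position': array([0.16740378, 0.57615798, 0.25326048]), 'tool_rot': array([[ 9.60282926e-01, -2.79028138e-01,  3.48006197e-05],
       [-2.79028131e-01, -9.60282919e-01, -1.29894276e-04],
       [ 6.96625986e-05,  1.15024904e-04, -9.99999991e-01]]), 'wrist_force': array([-0.52583921,  0.65954346, -0.14435695]), 'moment': array([-0.04124713, -0.03427512, -0.03653117]), 'gripper_force': 0.0, 'finger_gap': 0.08531862494770279}
```

Run:
```python
import cv2
a=cv2.imread('pics/top0.png'); cv2.imwrite('pics/top0c.png',cv2.resize(a[120:330,90:290],(780,819))[:600] if 0 else cv2.resize(a[125:335,160:440],(800,600),interpolation=cv2.INTER_CUBIC))
b=cv2.imread('pics/scene0.png'); cv2.imwrite('pics/scene0c.png',cv2.resize(b[120:380,170:490],(738,600),interpolation=cv2.INTER_CUBIC))
```

```text
(no output)
```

View pics/top0c.png

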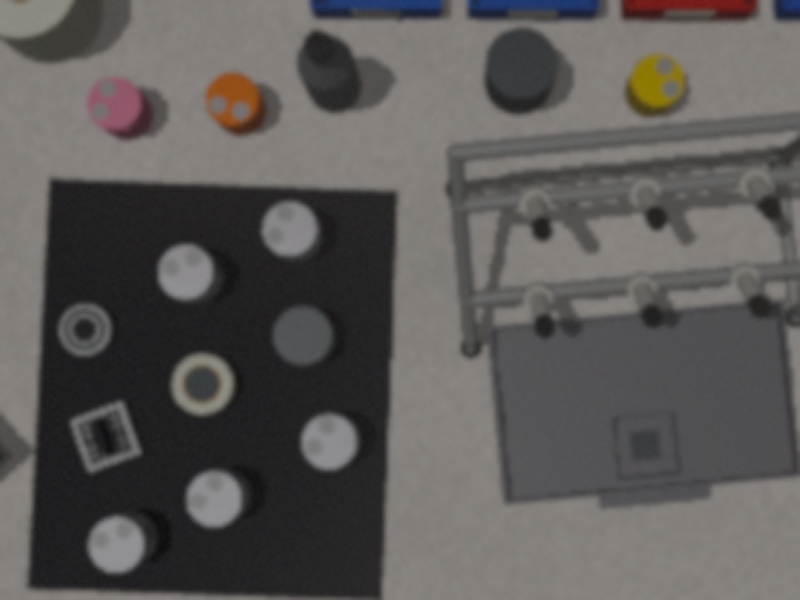

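View pics/scene0c.png

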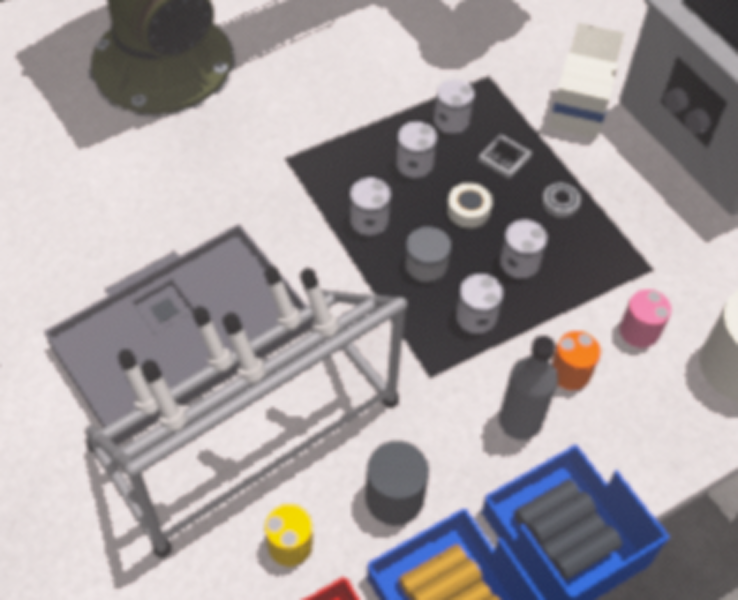

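```bash
cat >> h.py <<'E'
def pistons(im,name='top',zc=0.065):
    """white crowns on mat: centre world, pin-axis angle (deg, mod 180) from pocket dipole"""
    out=[]
    for r in bot.cut_out(name,'piston_1'):
        b=r['bbox']; 
        ys,xs=np.nonzero(r['region'])
        px=im[ys,xs].astype(float); sat=np.median(px.max(1)-px.min(1))
        out.append((r['p'],b,sat,np.median(px)))
    return out
E
python3 - <<'E'
from h import *
im=grab('top'); g=cv2.cvtColor(im,cv2.COLOR_RGB2GRAY).astype(np.float32)
for p,b,s,m in pistons(im): print(round(p,2),np.round(b).tolist(),round(s),m)
# dark peg tips in both
tips={'top':[(541,228),(656,217),(768,208),(543,325),(652,316),(760,306)]}
for u,v in tips['top']:
    u=160+u/800*280; v=125+v/600*210
    x0,y0=int(u)-7,int(v)-7; w=g[y0:y0+15,x0:x0+15]; k=np.clip(60-w,0,None); yy,xx=np.mgrid[y0:y0+15,x0:x0+15]
    cu,cv_=(k*xx).sum()/k.sum(),(k*yy).sum()/k.sum()
    print('top',round(u),round(v),round(cu,1),round(cv_,1),w.min(),at_z('top',cu,cv_,0.160).round(4),at_z('top',cu,cv_,0.250).round(4))
im2=grab('scene'); g2=cv2.cvtColor(im2,cv2.COLOR_RGB2GRAY).astype(np.float32)
for u,v in [(272,275),(308,277),(202,316),(233,323),(126,358),(150,371)]:
    u=170+u/738*320; v=120+v/600*260
    x0,y0=int(u)-6,int(v)-6; w=g2[y0:y0+13,x0:x0+13]; k=np.clip(60-w,0,None); yy,xx=np.mgrid[y0:y0+13,x0:x0+13]
    cu,cv_=(k*xx).sum()/k.sum(),(k*yy).sum()/k.sum()
    print('scene',round(u),round(v),round(cu,1),round(cv_,1),w.min(),at_z('scene',cu,cv_,0.160).round(4),at_z('scene',cu,cv_,0.250).round(4))
for n,(u,v) in dict(A=(116,543),B=(214,498),C=(328,441),D=(186,271),E=(290,228),recess=(647,445),tape=(202,384),tin=(302,336),strainer=(105,437)).items():
    u=160+u/800*280; v=125+v/600*210
    print(n,round(u,1),round(v,1),at_z('top',u,v,{'recess':.02,'strainer':.015,'tape':.028,'tin':.05}.get(n,.065)).round(3))
# montage: crowns x16, recess, strainer
M=[]
for n,(u,v) in dict(A=(116,543),B=(214,498),C=(328,441),D=(186,271),E=(290,228),recess=(647,445),strainer=(105,437),t=(652,316)).items():
    u=160+u/800*280; v=125+v/600*210
    c=cv2.getRectSubPix(im,(26,26),(u,v)); M.append(cv2.resize(c,(200,200),interpolation=cv2.INTER_CUBIC))
S=[]
for (u,v) in [(454,90),(416,135),(370,192),(525,235)]:
    u=170+u/738*320; v=120+v/600*260+5
    c=cv2.getRectSubPix(im2,(26,26),(u,v)); S.append(cv2.resize(c,(200,200),interpolation=cv2.INTER_CUBIC))
cv2.imwrite('pics/m1.png',np.vstack([np.hstack(M[:4]),np.hstack(M[4:]),np.hstack(S)])[:,:,::-1])
E
```

```text
0.88 [214.0, 212.0, 233.0, 228.0] 2 129.0
0.86 [192.0, 308.0, 215.0, 324.0] 2 132.0
0.86 [264.0, 272.0, 285.0, 288.0] 2 131.0
0.81 [226.0, 288.0, 246.0, 311.0] 2 136.0
0.76 [189.0, 150.0, 216.0, 172.0] 41 104.0
0.64 [252.0, 194.0, 272.0, 220.0] 2 126.0
0.6 [379.0, 144.0, 404.0, 163.0] 71 107.0
0.54 [231.0, 148.0, 251.0, 171.0] 79 81.0
top 349 205 349.1 204.3 33.0 [ 0.6383 -0.082   0.16  ] [ 0.6274 -0.0767  0.25  ]
top 390 201 389.3 200.6 33.0 [ 0.6485 -0.1885  0.16  ] [ 0.6369 -0.1761  0.25  ]
top 429 198 429.4 197.2 35.0 [ 0.6578 -0.2947  0.16  ] [ 0.6456 -0.2752  0.25  ]
top 350 239 350.3 238.8 33.0 [ 0.5471 -0.085   0.16  ] [ 0.5423 -0.0795  0.25  ]
top 388 236 388.8 235.3 32.0 [ 0.5564 -0.1865  0.16  ] [ 0.5509 -0.1743  0.25  ]
top 426 232 426.1 232.1 34.0 [ 0.5651 -0.285   0.16  ] [ 0.5591 -0.2661  0.25  ]
scene 288 239 nan nan 60.0 [nan nan nan] [nan nan nan]
scene 304 240 304.0 241.7 58.0 [ 0.5796 -0.0536  0.16  ] [ 0.633  -0.0815  0.25  ]
scene 258 257 256.8 258.0 59.0 [ 0.5621 -0.1892  0.16  ] [ 0.6169 -0.2056  0.25  ]
scene 271 260 269.9 261.2 57.0 [ 0.5886 -0.1631  0.16  ] [ 0.6412 -0.1817  0.25  ]
scene 225 275 nan nan 61.0 [nan nan nan] [nan nan nan]
scene 235 281 235.6 281.8 59.0 [ 0.6    -0.2686  0.16  ] [ 0.6516 -0.2784  0.25  ]
A 200.6 315.1 [0.339 0.326 0.065]
B 234.9 299.3 [0.383 0.231 0.065]
C 274.8 279.4 [0.438 0.121 0.065]
D 225.1 219.8 [0.605 0.262 0.065]
E 261.5 204.8 [0.648 0.16  0.065]
recess 386.4 280.8 [ 0.433 -0.198  0.02 ]
tape 230.7 259.4 [0.494 0.251 0.028]
tin 265.7 242.6 [0.542 0.149 0.05 ]
strainer 196.8 278.0 [0.441 0.35  0.015]<stdin>:15: RuntimeWarning: invalid value encountered in scalar divide
```

View pics/m1.png

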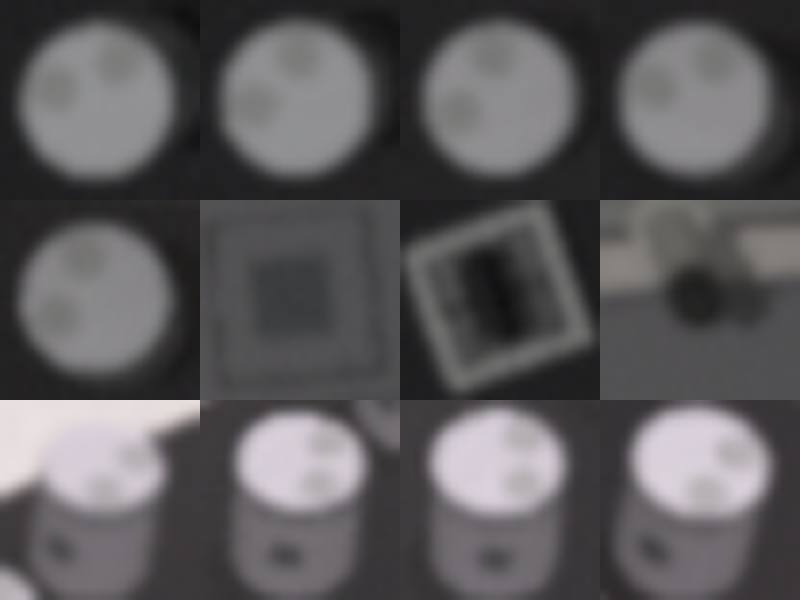

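```bash
cat >> h.py <<'E'
from scipy.ndimage import map_coordinates
from scipy.optimize import minimize
def sq(c,yaw,s,z,n=25):
    t=np.linspace(-.5,.5,n)*s; h=np.full(n,s/2)
    P=np.vstack([np.c_[t,h],np.c_[t,-h],np.c_[h,t],np.c_[-h,t]])
    R=np.array([[np.cos(yaw),-np.sin(yaw)],[np.sin(yaw),np.cos(yaw)]])
    return np.c_[P@R.T+c,np.full(len(P),z)]
def samp(g,name,P):
    uv=np.array([proj(name,p) for p in P]); return map_coordinates(g,[uv[:,1],uv[:,0]],order=1)
def fitsq(g,name,c0,yaw0,s,z,sign,ds=0.012,fixyaw=False,rng=.012,dyaw=6):
    best=None
    for yaw in ([yaw0] if fixyaw else yaw0+np.radians(np.arange(-dyaw,dyaw+.1,1.))):
        for dx in np.arange(-rng,rng+1e-4,.002):
            for dy in np.arange(-rng,rng+1e-4,.002):
                c=np.array(c0)+[dx,dy]
                q=samp(g,name,sq(c,yaw,s,z,9)).mean()
                q-=.5*samp(g,name,sq(c,yaw,s+ds,z,9)).mean()+.5*samp(g,name,sq(c,yaw,s-ds,z,9)).mean()
                if best is None or sign*q>best[0]: best=(sign*q,c.round(4),round(np.degrees(yaw),1))
    return best
E
python3 - <<'E'
from h import *
m={n:(bot.camera_model(n),np.array(bot.camera_model(n)['pose'])) for n in('top','scene')}
import h
def pj(name,P):
    mm,T=m[name]; c=(np.asarray(P)-T[:3,3])@T[:3,:3]
    return np.c_[mm['cx']+mm['fx']*c[:,0]/-c[:,2],mm['cy']-mm['fy']*c[:,1]/-c[:,2]]
def samp2(g,name,P):
    uv=pj(name,P); return map_coordinates(g,[uv[:,1],uv[:,0]],order=1)
h.samp=samp2
for n in('top','scene'):
    im=grab(n); g=cv2.cvtColor(im,cv2.COLOR_RGB2GRAY).astype(np.float32)
    print(n,'recess',fitsq(g,n,(.433,-.198),np.radians(5.2),.062,.02,-1,fixyaw=True))
    print(n,'strainer',fitsq(g,n,(.441,.35),np.radians(20),.051,.015,1,ds=.012))
    # crown bright-disc fit
    for k,c0 in dict(A=(.339,.326),B=(.383,.231),C=(.438,.121),D=(.605,.262),E=(.648,.16)).items():
        a=np.linspace(0,2*np.pi,36,endpoint=False); ring=np.c_[np.cos(a),np.sin(a)]
        def cost(c):
            o=lambda r,z=.065:samp2(g,n,np.c_[ring*r+c,np.full(36,z)]).mean()
            return o(.031)-o(.023)
        b=min(((cost(np.array(c0)+[dx,dy]),c0[0]+dx,c0[1]+dy) for dx in np.arange(-.012,.0121,.0015) for dy in np.arange(-.012,.0121,.0015)))
        print(n,k,np.round(b,4))
    for i,(x,y,z) in enumerate([(.6274,-.0767,.247),(.637,-.1765,.247),(.646,-.2755,.247),(.548,-.085,.157),(.557,-.1865,.157),(.566,-.285,.157)]):
        uv=pj(n,[[x+(.002 if n=='scene' else 0),y,z]])[0]; 
        # dark-disc fit via radial contrast (sphere of 9mm seen as disc)
        r=9e-3*(m[n][0]['fx']/np.linalg.norm(np.array([x,y,z])-m[n][1][:3,3]))
        a=np.linspace(0,2*np.pi,24,endpoint=False)
        best=(1e9,)
        yy,xx=np.mgrid[-1:1:9j,-1:1:9j]; k=(xx**2+yy**2)<=1; dk=np.c_[xx[k],yy[k]]*r*.9
        for du in np.arange(-4,4.1,.25):
            for dv in np.arange(-4,4.1,.25):
                q=uv+[du,dv]; P=dk+q
                v=map_coordinates(g,[P[:,1],P[:,0]],order=1).mean()
                if v<best[0]: best=(v,q[0],q[1])
        print(n,'tip',i,round(best[0]),at_z(n,best[1],best[2],z).round(4))
E
```

```text
top recess (np.float32(6.5472107), array([ 0.435, -0.196]), np.float64(5.2))
top strainer (np.float32(42.880463), array([0.443, 0.352]), np.float64(21.0))
top A [-87.7026   0.339    0.3275]
top B [-87.6309   0.383    0.2325]
top C [-84.4629   0.438    0.121 ]
top D [-83.0188   0.605    0.2635]
top E [-77.6279   0.648    0.1615]
top tip 0 44 [ 0.6274 -0.0773  0.247 ]
top tip 1 42 [ 0.6376 -0.1765  0.247 ]
top tip 2 41 [ 0.646  -0.2761  0.247 ]
top tip 3 39 [ 0.5473 -0.085   0.157 ]
top tip 4 36 [ 0.5563 -0.1852  0.157 ]
top tip 5 38 [ 0.566  -0.2843  0.157 ]
scene recess (np.float32(9.868668), array([ 0.437, -0.2  ]), np.float64(5.2))
scene strainer (np.float32(39.396492), array([0.441, 0.35 ]), np.float64(21.0))
scene A [-40.9854   0.339    0.326 ]
scene B [-93.952    0.3815   0.231 ]
scene C [-98.1585   0.4365   0.1195]
scene D [-105.1325    0.6035    0.262 ]
scene E [-111.4213    0.6465    0.16  ]
scene tip 0 72 [ 0.6275 -0.08    0.247 ]
scene tip 1 63 [ 0.6362 -0.1785  0.247 ]
scene tip 2 64 [ 0.6462 -0.2773  0.247 ]
scene tip 3 69 [ 0.5472 -0.0882  0.157 ]
scene tip 4 65 [ 0.5562 -0.1866  0.157 ]
scene tip 5 66 [ 0.5666 -0.2858  0.157 ]
```

>>> play_rows(moves=[0.343, -0.282, 0, 0.155, 0.343, -0.282, 0, 0.155, 0.343, -0.282, 0, 0.155, 0.343, -0.282, 0, 0.155, 0.343, -0.282, 0, 0.155], fingers=0.4, squeeze=40)

```text
t: 1.95
position: [0.34, 0.4339, 0.2535]
tool_rot: [[0.992, 0.126, 0.0], [0.126, -0.992, 0.0], [0.0, -0.0, -1.0]]
wrist_force: [-0.3, 0.3, -0.0]
finger_gap: 0.0341
gripper_force: 0.0
```

>>> play_rows(moves=[0.343, -0.282, 0, 0.155, 0.343, -0.282, 0, 0.155, 0.343, -0.282, 0, 0.155, 0, 0, -0.45, 0, 0, 0, -0.45, 0])

```text
t: 2.45
position: [0.4433, 0.35, 0.1635]
tool_rot: [[0.935, 0.356, 0.002], [0.356, -0.935, 0.003], [0.003, -0.002, -1.0]]
wrist_force: [0.2, 1.2, -1.3]
finger_gap: 0.0343
gripper_force: 0.0
```

>>> play_rows(moves=[0, 0, -0.45, 0, 0, 0, -0.3, 0, 0, 0, 0, 0, 0, 0, 0, 0])

```text
t: 2.85
position: [0.4422, 0.3507, 0.0894]
tool_rot: [[0.933, 0.359, 0.001], [0.359, -0.933, -0.0], [0.001, 0.001, -1.0]]
wrist_force: [0.6, 0.3, 1.6]
finger_gap: 0.0342
gripper_force: 0.0
```

>>> play_rows(moves=[0, 0, -0.3, 0, 0, 0, -0.13, 0, 0, 0, 0, 0])

```text
t: 3.15
position: [0.4415, 0.3503, 0.0448]
tool_rot: [[0.934, 0.358, -0.001], [0.358, -0.934, -0.001], [-0.001, 0.001, -1.0]]
wrist_force: [-0.6, 0.0, -0.3]
finger_gap: 0.0341
gripper_force: 0.0
```

>>> play_rows(moves=[0, 0, -0.03, 0, 0, 0, -0.02, 0, 0, 0, 0, 0])

```text
t: 3.45
position: [0.4421, 0.3509, 0.0411]
tool_rot: [[0.934, 0.358, 0.001], [0.358, -0.934, 0.001], [0.001, -0.0, -1.0]]
wrist_force: [-0.2, 0.1, -0.1]
finger_gap: 0.034
gripper_force: 0.0
```

Run:
```python
from h import *
im=grab('scene'); u,v=proj('scene',(.442,.351,.04)); print(u,v)
c=cv2.getRectSubPix(im,(64,56),(float(u),float(v)-8)); cv2.imwrite('pics/s1.png',cv2.resize(c,(640,560),interpolation=cv2.INTER_CUBIC)[:,:,::-1])
print(bot.read_state()['wrist_force'],bot.read_state()['position'])
```

```text
390.17407203397664 181.66016646294833
[-0.14815774  0.25621959 -0.31229569] [0.44203391 0.35085228 0.04100656]
```

View pics/s1.png

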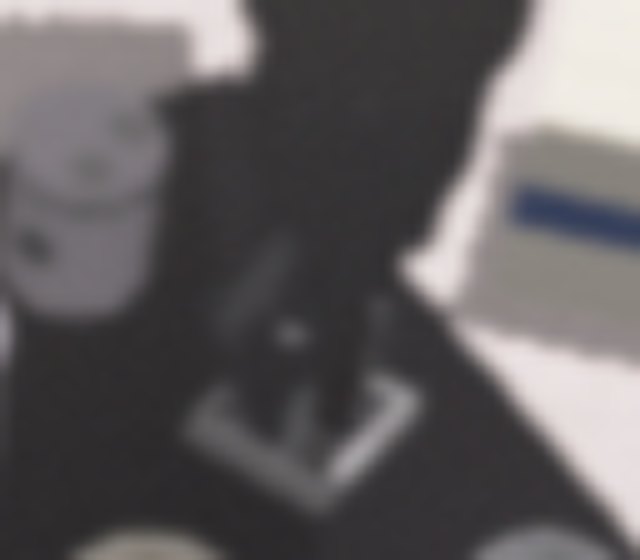

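The crop shows the two fingers straddling the bar (about (300,430)) inside the plate's frame (corners (190,430), (320,500), (420,405)). Close and lift.

>>> play_rows(moves=[0, 0, 0, 0, 0, 0, 0, 0, 0, 0, 0, 0, 0, 0, 0, 0], fingers=0, squeeze=40)

```text
t: 3.9
position: [0.442, 0.3508, 0.0408]
tool_rot: [[0.934, 0.358, 0.001], [0.358, -0.934, 0.0], [0.001, -0.0, -1.0]]
wrist_force: [-0.5, 0.5, 2.8]
finger_gap: 0.0088
gripper_force: 41.4
```

>>> play_rows(moves=[0, 0, 0, 0, 0, 0, 0.15, 0, 0, 0, 0.4, 0, 0, 0, 0.45, 0])

```text
t: 4.3
position: [0.441, 0.3495, 0.1403]
tool_rot: [[0.934, 0.358, -0.002], [0.358, -0.934, -0.003], [-0.003, 0.002, -1.0]]
wrist_force: [-0.2, 0.7, 0.3]
finger_gap: 0.0091
gripper_force: 40.8
```

>>> play_rows(moves=[-0.005, -0.457, 0, -0.044, -0.005, -0.457, 0, -0.044, -0.005, -0.457, 0, -0.044, -0.005, -0.457, 0, -0.044, -0.005, -0.457, 0, -0.044])

```text
t: 4.8
position: [0.4388, 0.1203, 0.1409]
tool_rot: [[0.969, 0.248, 0.0], [0.248, -0.969, 0.0], [0.0, -0.0, -1.0]]
wrist_force: [0.4, -0.4, -0.5]
finger_gap: 0.0091
gripper_force: 40.9
```

>>> play_rows(moves=[-0.005, -0.457, 0, -0.044, -0.005, -0.457, 0, -0.044, -0.005, -0.457, 0, -0.044, -0.005, -0.457, 0, -0.044, -0.005, -0.457, 0, -0.044])

```text
t: 5.3
position: [0.4362, -0.1083, 0.1412]
tool_rot: [[0.991, 0.135, 0.001], [0.135, -0.991, 0.0], [0.001, -0.0, -1.0]]
wrist_force: [1.6, 0.4, -1.9]
finger_gap: 0.0091
gripper_force: 40.9
```

>>> play_rows(moves=[-0.005, -0.457, 0, -0.044, -0.005, -0.457, 0, -0.044, 0, 0, -0.3, 0, 0, 0, -0.1, 0, 0, 0, 0, 0])

```text
t: 5.8
position: [0.4345, -0.1975, 0.0987]
tool_rot: [[0.996, 0.09, -0.004], [0.09, -0.996, 0.001], [-0.004, -0.001, -1.0]]
wrist_force: [0.6, -0.4, -0.7]
finger_gap: 0.009
gripper_force: 40.9
```

Run:
```python
from h import *
print(bot.read_state()['position'],bot.read_state()['tool_rot'][:2,1])
z=bot.read_state()['position'][2]-.038+.012
M=[]
for n in('scene','top'):
    im=grab(n); g=cv2.cvtColor(im,cv2.COLOR_RGB2GRAY).astype(np.float32)
    if n=='scene': print(fitsq(g,n,(.436,-.198),np.radians(5.2),.051,z,1,fixyaw=True,rng=.01),
      [ (bot.cut_out(n,'strainer') or [{}])[0].get('bbox')])
    u,v=proj(n,(.436,-.198,.07)); c=cv2.getRectSubPix(im,(50,60),(float(u),float(v))); M.append(cv2.resize(c,(400,480),interpolation=cv2.INTER_CUBIC))
cv2.imwrite('pics/s2.png',np.hstack(M)[:,:,::-1])
```

```text
[ 0.43453602 -0.19745433  0.09870813] [ 0.08984617 -0.99595522]Traceback (most recent call last):
  File "<stdin>", line 7, in <module>
  File "h.py", line 42, in fitsq
    q-=.5*samp(g,name,sq(c,yaw,s+ds,z,9)).mean()+.5*samp(g,name,sq(c,yaw,s-ds,z,9)).mean()
                                                    ~~~~^^^^^^^^^^^^^^^^^^^^^^^^^^^
  File "h.py", line 34, in samp
    uv=np.array([proj(name,p) for p in P]); return map_coordinates(g,[uv[:,1],uv[:,0]],order=1)
                 ~~~~^^^^^^^^
  File "h.py", line 14, in proj
    m=bot.camera_model(name); P=np.array(m['pose'])
ValueError: time passes only in moves, steps and waits
```

```bash
sed -i 's/bot.camera_model(name)/CM(name)/' h.py; sed -i '2a import functools\nCM=functools.lru_cache(None)(lambda n:bot.camera_model(n))' h.py
python3 - <<'E'
from h import *
s=bot.read_state(); print(s['t'],s['position'],s['tool_rot'][:2,1])
z=s['position'][2]-.038+.012
M=[]
for n in('scene','top'):
    im=grab(n); g=cv2.cvtColor(im,cv2.COLOR_RGB2GRAY).astype(np.float32)
    if n=='scene': print(fitsq(g,n,(.436,-.198),np.radians(5.2),.051,z,1,fixyaw=True,rng=.01))
    u,v=proj(n,(.436,-.198,.07)); c=cv2.getRectSubPix(im,(50,60),(float(u),float(v))); M.append(cv2.resize(c,(400,480),interpolation=cv2.INTER_CUBIC))
cv2.imwrite('pics/s2.png',np.hstack(M)[:,:,::-1])
E
```

```text
5.85 [ 0.435506   -0.19735878  0.10030161] [ 0.09101532 -0.99584946]
(np.float32(8.969269), array([ 0.436, -0.2  ]), np.float64(5.2))
```

View pics/s2.png

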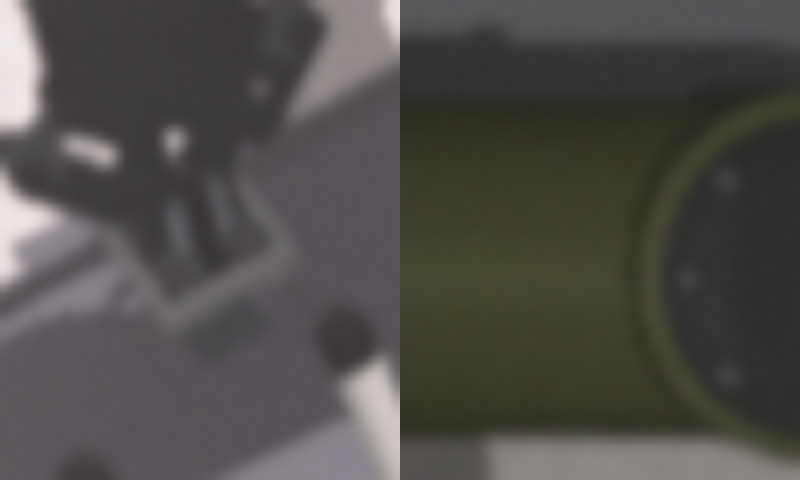

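>>> play_rows(moves=[0.005, 0, -0.2, 0, 0, 0, -0.17, 0, 0, 0, 0, 0])

```text
t: 6.25
position: [0.4357, -0.1968, 0.0622]
tool_rot: [[0.996, 0.091, -0.002], [0.091, -0.996, 0.001], [-0.002, -0.001, -1.0]]
wrist_force: [-1.3, -0.2, -1.6]
finger_gap: 0.009
gripper_force: 40.9
```

>>> play_rows(moves=[0, 0, -0.05, 0, 0, 0, -0.03, 0, 0, 0, 0, 0])

```text
t: 6.55
position: [0.4379, -0.1977, 0.0577]
tool_rot: [[0.996, 0.091, 0.004], [0.091, -0.996, -0.001], [0.004, 0.001, -1.0]]
wrist_force: [-0.6, 2.2, 3.7]
finger_gap: 0.0088
gripper_force: 41.6
```

>>> play_rows(moves=[0, 0, -0.02, 0, 0, 0, -0.02, 0, 0, 0, 0, 0])

```text
t: 6.85
position: [0.4403, -0.1976, 0.0574]
tool_rot: [[0.996, 0.092, 0.01], [0.092, -0.996, -0.002], [0.01, 0.002, -1.0]]
wrist_force: [-2.3, 8.7, 19.9]
finger_gap: 0.0088
gripper_force: 43.8
```

>>> play_rows(moves=[0, 0, 0.04, 0, 0, 0.02, 0.02, 0, 0, 0, 0, 0])

```text
t: 7.15
position: [0.4364, -0.1957, 0.0576]
tool_rot: [[0.996, 0.09, 0.0], [0.09, -0.996, -0.0], [0.0, 0.0, -1.0]]
wrist_force: [-0.3, 0.5, -1.5]
finger_gap: 0.0093
gripper_force: 40.9
```

>>> play_rows(moves=[0, 0, -0.06, 0, 0, 0, -0.02, 0, 0, 0, 0, 0])

```text
t: 7.45
position: [0.4356, -0.1958, 0.0481]
tool_rot: [[0.996, 0.09, -0.002], [0.09, -0.996, 0.0], [-0.002, -0.0, -1.0]]
wrist_force: [0.3, 0.4, -0.8]
finger_gap: 0.0089
gripper_force: 40.9
```

Run:
```python
from h import *
s=bot.read_state(); print(s['position'],s['wrist_force'],s['moment'])
```

```text
[ 0.43562673 -0.19583372  0.04811401] [ 0.32705631  0.35676353 -0.79583291] [ 0.01143982  0.01481182 -0.00219009]
```

>>> play_rows(moves=[0, 0, -0.02, 0, 0, 0, -0.01, 0, 0, 0, 0, 0])

```text
t: 7.75
position: [0.4362, -0.1959, 0.046]
tool_rot: [[0.996, 0.09, -0.0], [0.09, -0.996, -0.0], [-0.0, 0.0, -1.0]]
wrist_force: [0.4, 0.7, -1.2]
finger_gap: 0.009
gripper_force: 40.9
```

>>> play_rows(moves=[0, 0, -0.01, 0, 0, 0, -0.01, 0, 0, 0, 0, 0])

```text
t: 8.05
position: [0.437, -0.1959, 0.0457]
tool_rot: [[0.996, 0.09, 0.002], [0.09, -0.996, -0.001], [0.002, 0.001, -1.0]]
wrist_force: [-2.6, 1.6, 5.9]
finger_gap: 0.0091
gripper_force: 41.8
```

>>> play_rows(moves=[0, 0, -0.01, 0, 0, 0, -0.01, 0, 0, 0, 0, 0])

```text
t: 8.35
position: [0.4384, -0.1958, 0.0457]
tool_rot: [[0.996, 0.091, 0.005], [0.091, -0.996, -0.001], [0.005, 0.002, -1.0]]
wrist_force: [-2.7, 6.1, 14.2]
finger_gap: 0.0089
gripper_force: 43.0
```

>>> play_rows(moves=[0, 0, 0.04, 0, 0, 0, 0, 0])

```text
t: 8.55
position: [0.4366, -0.1959, 0.0468]
tool_rot: [[0.996, 0.09, 0.001], [0.09, -0.996, -0.0], [0.001, 0.0, -1.0]]
wrist_force: [0.5, -0.6, -1.6]
finger_gap: 0.0091
gripper_force: 40.9
```

>>> play_rows(moves=[0, 0, 0, 0, 0, 0, 0, 0, 0, 0, 0, 0], fingers=0.4)

```text
t: 8.85
position: [0.4361, -0.1959, 0.0459]
tool_rot: [[0.996, 0.09, -0.001], [0.09, -0.996, -0.0], [-0.001, 0.0, -1.0]]
wrist_force: [0.0, -0.1, 0.9]
finger_gap: 0.0342
gripper_force: 0.0
```

>>> play_rows(moves=[0, 0, 0.3, 0, 0, 0, 0.3, 0, 0, 0, 0.4, 0])

```text
t: 9.15
position: [0.4353, -0.1957, 0.1458]
tool_rot: [[0.996, 0.09, -0.003], [0.09, -0.996, 0.0], [-0.003, -0.001, -1.0]]
wrist_force: [0.3, 0.7, -0.2]
finger_gap: 0.0344
gripper_force: 0.0
```

>>> play_rows(moves=[0, 0.395, 0, 0.22, 0, 0.395, 0, 0.22, 0, 0.395, 0, 0.22, 0, 0.395, 0, 0.22, 0, 0.395, 0, 0.22], fingers=1)

```text
t: 9.65
position: [0.436, 0.0031, 0.1463]
tool_rot: [[0.784, 0.621, 0.001], [0.621, -0.784, 0.0], [0.0, 0.0, -1.0]]
wrist_force: [1.3, 0.1, 0.3]
finger_gap: 0.0853
gripper_force: 0.0
```

>>> play_rows(moves=[0, 0.395, 0, 0.22, 0, 0.395, 0, 0.22, 0, 0.395, 0, 0.22, 0, 0, 0, 0])

```text
t: 10.05
position: [0.4359, 0.1234, 0.1458]
tool_rot: [[0.524, 0.851, -0.0], [0.851, -0.524, 0.0], [-0.0, -0.0, -1.0]]
wrist_force: [0.5, -0.6, -0.4]
finger_gap: 0.0855
gripper_force: 0.0
```

Run:
```python
from h import *
s=bot.read_state(); print(s['t'],s['position'],s['tool_rot'][:2,1])
M=[]
for n in('scene','top'):
    im=grab(n); g=cv2.cvtColor(im,cv2.COLOR_RGB2GRAY).astype(np.float32)
    cv2.imwrite('pics/s3%s.png'%n,im[:,:,::-1])
    print(n,fitsq(g,n,(.436,-.198),np.radians(5.2),.051,.02,1,fixyaw=True,rng=.01))
    u,v=proj(n,(.436,-.198,.02)); c=cv2.getRectSubPix(im,(40,40),(float(u),float(v))); M.append(cv2.resize(c,(400,400),interpolation=cv2.INTER_CUBIC))
cv2.imwrite('pics/s3.png',np.hstack(M)[:,:,::-1])
```

```text
10.05 [0.43592392 0.12341804 0.14582647] [ 0.85145432 -0.52442859]
scene (np.float32(34.544205), array([ 0.436, -0.198]), np.float64(5.2))
top (np.float32(23.198616), array([ 0.438, -0.196]), np.float64(5.2))
```

View pics/s3.png

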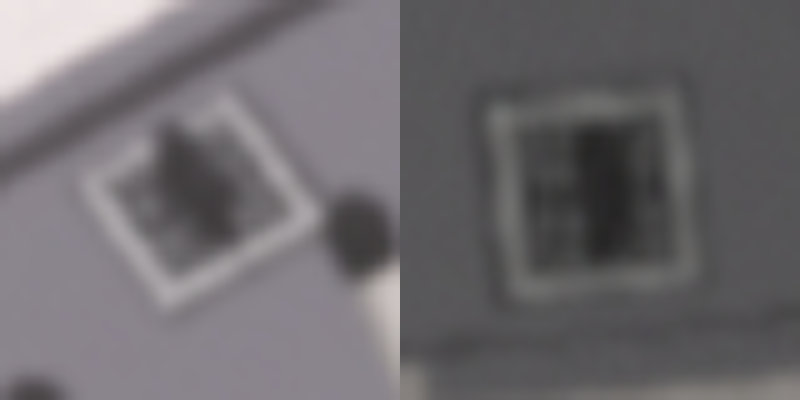

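>>> play_rows(moves=[0.01, -0.03, -0.4, 0, 0, 0, -0.4, 0, 0, 0, -0.19, 0, 0, 0, 0, 0])

```text
t: 10.55
position: [0.4356, 0.1149, 0.0441]
tool_rot: [[0.533, 0.846, -0.005], [0.846, -0.533, -0.003], [-0.005, -0.003, -1.0]]
wrist_force: [0.3, -0.3, -0.2]
finger_gap: 0.0853
gripper_force: 0.0
```

>>> play_rows(moves=[0, 0, 0, 0, 0, 0, 0, 0, 0, 0, 0, 0, 0, 0, 0, 0], fingers=0.3, squeeze=35)

```text
t: 10.95
position: [0.4385, 0.1175, 0.0495]
tool_rot: [[0.531, 0.848, 0.003], [0.848, -0.531, 0.001], [0.003, 0.002, -1.0]]
wrist_force: [-1.3, -0.9, 7.0]
finger_gap: 0.0541
gripper_force: 37.2
```

>>> play_rows(moves=[0, 0, 0, 0, 0, 0, 0.3, 0, 0, 0, 0.45, 0, 0, 0, 0.45, 0, 0, 0, 0.4, 0])

```text
t: 11.45
position: [0.4372, 0.1171, 0.2098]
tool_rot: [[0.53, 0.848, 0.001], [0.848, -0.53, 0.001], [0.002, 0.0, -1.0]]
wrist_force: [1.1, 1.0, -2.0]
finger_gap: 0.0539
gripper_force: 37.8
```

>>> play_rows(moves=[0.132, -0.403, 0.05, -0.176, 0.132, -0.403, 0.05, -0.176, 0.132, -0.403, 0.05, -0.176, 0.132, -0.403, 0.05, -0.176, 0.132, -0.403, 0.05, -0.176])

```text
t: 11.95
position: [0.5035, -0.0859, 0.2326]
tool_rot: [[0.854, 0.52, 0.001], [0.52, -0.854, 0.001], [0.001, -0.0, -1.0]]
wrist_force: [1.0, 0.2, -2.5]
finger_gap: 0.0537
gripper_force: 37.8
```

>>> play_rows(moves=[0.132, -0.403, 0.02, -0.176, 0.132, -0.403, 0, -0.176, 0.132, -0.403, 0, -0.176, 0.132, -0.403, 0, -0.176, 0.132, -0.403, 0, -0.176])

```text
t: 12.45
position: [0.5696, -0.2875, 0.2341]
tool_rot: [[0.996, 0.086, 0.0], [0.086, -0.996, 0.001], [0.0, -0.0, -1.0]]
wrist_force: [1.6, 1.3, -0.0]
finger_gap: 0.0538
gripper_force: 37.8
```

>>> play_rows(moves=[0, 0, 0, 0, 0, 0, 0, 0, 0, 0, 0, 0])

```text
t: 12.75
position: [0.5693, -0.2853, 0.2344]
tool_rot: [[0.996, 0.091, 0.0], [0.091, -0.996, 0.0], [0.0, -0.0, -1.0]]
wrist_force: [0.3, 0.2, -1.6]
finger_gap: 0.0542
gripper_force: 37.8
```

Run:
```python
from h import *
s=bot.read_state(); print(s['t'],s['position'],s['tool_rot'][:2,1],s['joint_positions'].round(0))
M=[]
for n in('scene','top'):
    im=grab(n); u,v=proj(n,(.566,-.285,.2)); c=cv2.getRectSubPix(im,(60,75),(float(u),float(v))); M.append(cv2.resize(c,(400,500),interpolation=cv2.INTER_CUBIC))
cv2.imwrite('pics/s4.png',np.hstack(M)[:,:,::-1])
```

```text
12.75 [ 0.56927966 -0.28525454  0.23437203] [ 0.09080915 -0.9958683 ] [ -9.   8.   9.  -0. -91. 104.]
```

View pics/s4.png

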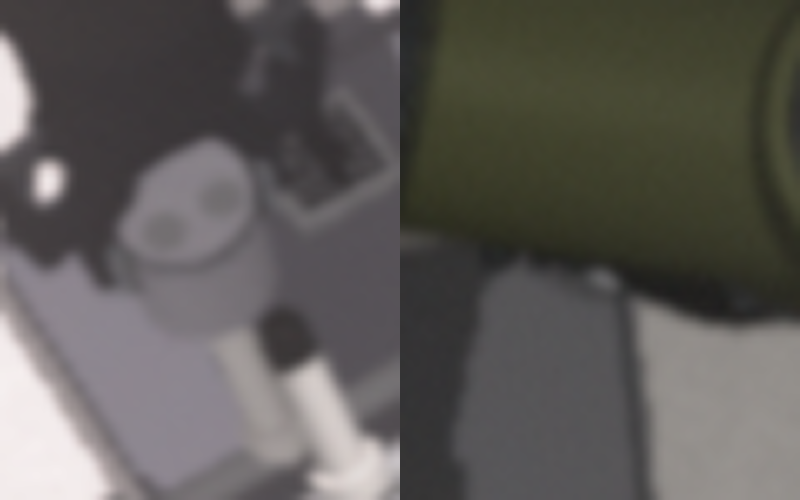

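>>> play_rows(moves=[0, 0, -0.3, 0, 0.01, 0, -0.12, 0, 0.03, 0.003, -0.1, 0, 0, 0, 0, 0])

```text
t: 13.25
position: [0.573, -0.2849, 0.1808]
tool_rot: [[0.996, 0.091, -0.002], [0.091, -0.996, 0.001], [-0.002, -0.001, -1.0]]
wrist_force: [-0.7, 0.5, -1.1]
finger_gap: 0.0536
gripper_force: 37.8
```

>>> play_rows(moves=[0.03, 0.003, -0.1, 0, 0.015, 0.002, -0.05, 0, 0, 0, 0, 0, 0, 0, 0, 0])

```text
t: 13.65
position: [0.5749, -0.2853, 0.1657]
tool_rot: [[0.996, 0.089, -0.008], [0.089, -0.996, 0.001], [-0.008, -0.002, -1.0]]
wrist_force: [-9.8, -0.7, -6.0]
finger_gap: 0.0542
gripper_force: 37.9
```

>>> play_rows(moves=[-0.03, -0.003, 0, 0, 0, 0, -0.03, 0, 0, 0, 0, 0])

```text
t: 13.95
position: [0.5746, -0.2858, 0.1649]
tool_rot: [[0.996, 0.09, 0.0], [0.09, -0.996, -0.001], [0.0, 0.001, -1.0]]
wrist_force: [-4.3, -0.8, -2.1]
finger_gap: 0.054
gripper_force: 38.2
```

>>> play_rows(moves=[-0.01, 0, -0.02, 0, 0, 0, -0.02, 0, 0, 0, 0, 0])

```text
t: 14.25
position: [0.5744, -0.2858, 0.1628]
tool_rot: [[0.996, 0.09, 0.003], [0.09, -0.996, -0.002], [0.003, 0.002, -1.0]]
wrist_force: [-3.9, 0.4, 4.5]
finger_gap: 0.0537
gripper_force: 38.7
```

>>> play_rows(moves=[0, 0, -0.02, 0, 0, 0, -0.02, 0, 0, 0, 0, 0])

```text
t: 14.55
position: [0.5745, -0.2862, 0.1608]
tool_rot: [[0.996, 0.09, 0.005], [0.09, -0.996, -0.003], [0.004, 0.004, -1.0]]
wrist_force: [-6.7, 0.6, 10.5]
finger_gap: 0.0539
gripper_force: 39.3
```

>>> play_rows(moves=[0, 0, -0.02, 0, 0, 0, -0.02, 0, 0, 0, 0, 0])

```text
t: 14.85
position: [0.5747, -0.2861, 0.1559]
tool_rot: [[0.996, 0.09, 0.005], [0.09, -0.996, -0.003], [0.004, 0.003, -1.0]]
wrist_force: [-4.1, -0.4, 8.3]
finger_gap: 0.0542
gripper_force: 39.6
```

>>> play_rows(moves=[0, 0, 0, 0, 0, 0, 0, 0])

```text
t: 15.05
position: [0.5747, -0.2861, 0.1557]
tool_rot: [[0.996, 0.09, 0.005], [0.09, -0.996, -0.003], [0.004, 0.003, -1.0]]
wrist_force: [-4.9, 0.3, 8.0]
finger_gap: 0.0542
gripper_force: 39.5
```

Run:
```python
from h import *
s=bot.read_state(); print(s['t'],s['position'],s['wrist_force'],s['moment'])
M=[]
for n,z in(('scene',.15),):
    im=grab(n); u,v=proj(n,(.566,-.285,z)); c=cv2.getRectSubPix(im,(50,50),(float(u),float(v))); M.append(cv2.resize(c,(500,500),interpolation=cv2.INTER_CUBIC))
cv2.imwrite('pics/s5.png',np.hstack(M)[:,:,::-1])
```

```text
15.05 [ 0.57474583 -0.28606187  0.15569295] [-4.91100954  0.33320728  7.95866587] [ 0.1292173   1.35339557 -0.01286572]
```

View pics/s5.png

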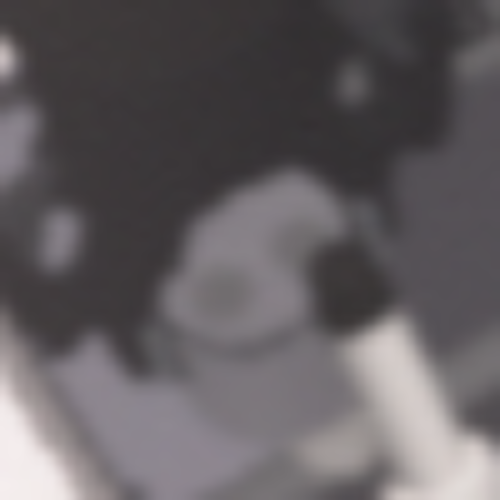

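>>> play_rows(moves=[0, 0, 0.02, 0, 0, 0, 0, 0, 0, 0, 0, 0, 0, 0, 0, 0], fingers=0.8)

```text
t: 15.5
position: [0.574, -0.2851, 0.1539]
tool_rot: [[0.996, 0.09, -0.0], [0.09, -0.996, 0.0], [-0.0, -0.0, -1.0]]
wrist_force: [0.7, 0.4, -0.5]
finger_gap: 0.0683
gripper_force: 0.0
```

>>> play_rows(moves=[0, 0, 0.3, 0, 0, 0, 0.45, 0, 0, 0, 0.2, 0, 0, 0.3, 0, 0, 0, 0.4, 0, 0])

```text
t: 16.0
position: [0.5739, -0.2156, 0.2496]
tool_rot: [[0.996, 0.087, 0.001], [0.087, -0.996, -0.0], [0.001, 0.0, -1.0]]
wrist_force: [1.3, 0.5, -0.2]
finger_gap: 0.0683
gripper_force: 0.0
```

>>> play_rows(moves=[-0.45, 0.4, 0, 0, -0.45, 0.4, 0, 0, -0.3, 0.4, 0, 0, 0, 0.4, 0, 0, 0, 0.4, 0, 0])

```text
t: 16.5
position: [0.4683, -0.0276, 0.25]
tool_rot: [[0.996, 0.09, 0.002], [0.09, -0.996, 0.001], [0.002, -0.001, -1.0]]
wrist_force: [0.7, 0.4, 0.1]
finger_gap: 0.068
gripper_force: 0.0
```

Run:
```python
from h import *
s=bot.read_state(); print(s['t'],s['position'],s['tool_rot'][:2,1])
M=[]
for n in('scene','top'):
    im=grab(n); u,v=proj(n,(.566,-.285,.15)); c=cv2.getRectSubPix(im,(50,50),(float(u),float(v))); M.append(cv2.resize(c,(400,400),interpolation=cv2.INTER_CUBIC))
    cv2.imwrite('pics/s6%s.png'%n,im[:,:,::-1])
cv2.imwrite('pics/s6.png',np.hstack(M)[:,:,::-1])
```

```text
16.5 [ 0.46827067 -0.02757901  0.24996684] [ 0.0897972  -0.99595988]
```

View pics/s6.png

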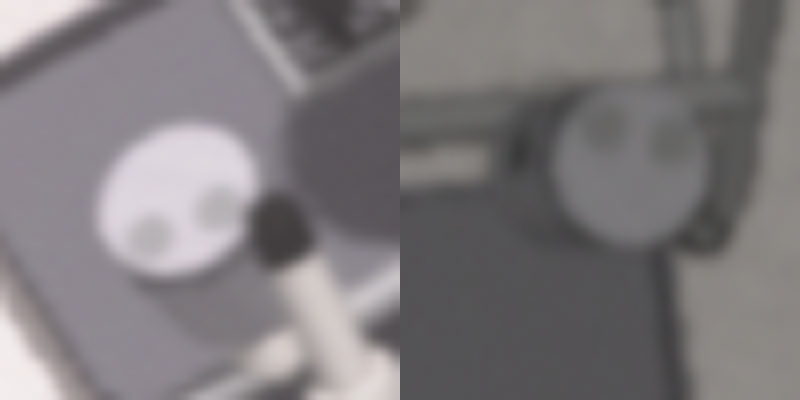

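```bash
cat >> h.py <<'E'
def tri(a,b):
    """least-squares point from (name,u,v) pairs, with miss distance"""
    (o1,d1),(o2,d2)=ray(*a),ray(*b); d1=d1/np.linalg.norm(d1); d2=d2/np.linalg.norm(d2)
    A=np.c_[d1,-d2]; t=np.linalg.lstsq(A,o2-o1,rcond=None)[0]
    p,q=o1+t[0]*d1,o2+t[1]*d2; return (p+q)/2,np.linalg.norm(p-q)
E
python3 - <<'E'
from h import *
c={}
for n,(x,y) in (('scene',(178,199)),('top',(232,165))):
    u,v=proj(n,(.566,-.285,.15)); c[n]=(n,u+(x-199.5)/8,v+(y-199.5)/8)
print(tri(c['scene'],c['top']))
for n in('scene','top'):
  print(n,[ (round(r['p'],2),np.round(r['bbox']).tolist()) for r in bot.cut_out(n,'piston_1')])
E
```

```text
(array([ 0.57556702, -0.29216218,  0.17131066]), np.float64(0.0017352709177817487))
scene [(0.97, [438.0, 244.0, 460.0, 273.0]), (0.81, [290.0, 340.0, 305.0, 364.0]), (0.71, [368.0, 240.0, 385.0, 261.0]), (0.67, [357.0, 154.0, 376.0, 178.0]), (0.65, [212.0, 269.0, 232.0, 293.0]), (0.59, [385.0, 217.0, 407.0, 240.0]), (0.59, [409.0, 262.0, 429.0, 289.0])]
top [(0.88, [189.0, 150.0, 215.0, 171.0]), (0.87, [233.0, 152.0, 254.0, 172.0]), (0.81, [215.0, 212.0, 236.0, 230.0]), (0.78, [252.0, 195.0, 273.0, 219.0]), (0.73, [328.0, 230.0, 439.0, 303.0]), (0.59, [411.0, 221.0, 439.0, 237.0])]
```

```bash
cat >> h.py <<'E'
N=dict(A=(.339,.327),B=(.382,.232),D=(.604,.263),E=(.647,.161))
def SP(g,name,P):
    mm=CM(name); T=np.array(mm['pose']); c=(np.asarray(P)-T[:3,3])@T[:3,:3]
    return map_coordinates(g,[mm['cy']-mm['fy']*c[:,1]/-c[:,2],mm['cx']+mm['fx']*c[:,0]/-c[:,2]],order=1)
def crown(g,n,c0,z=.065,rng=.015,st=.0015):
    a=np.linspace(0,2*np.pi,36,endpoint=False); ring=np.c_[np.cos(a),np.sin(a)]
    o=lambda c,r:SP(g,n,np.c_[ring*r+c,np.full(36,z)]).mean()
    k=np.arange(-rng,rng+1e-5,st)
    b=min((o(c,.031)-o(c,.023),*c) for c in (np.array(c0)+[dx,dy] for dx in k for dy in k))
    c=np.array(b[1:]); rr,aa=np.meshgrid(np.linspace(.002,.022,11),a); P=np.c_[(rr*np.cos(aa)).ravel(),(rr*np.sin(aa)).ravel()]
    v=SP(g,n,np.c_[P+c,np.full(len(P),z)]); w=np.clip(np.median(v)-2-v,0,20)*rr.ravel()
    m=(P*w[:,None]).sum(0)
    return [round(float(b[0])),c.round(4).tolist(),round(float(np.degrees(np.arctan2(m[1],m[0]))+90)%180,0)]
def check(names,cams=('scene','top'),save=None):
    for n in cams:
        im=grab(n,save and save+n+'.png'); g=cv2.cvtColor(im,cv2.COLOR_RGB2GRAY).astype(np.float32)
        for k in names: print(n,k,crown(g,n,N[k]))
E
python3 - <<'E'
from h import *
s=bot.read_state(); print(s['t'],s['position'])
check('ABDE')
E
```

```text
16.7 [ 0.46906477 -0.02807852  0.2493372 ]
scene A [-45, [0.339, 0.3255], 107.0]
scene B [-101, [0.382, 0.2305], 140.0]
scene D [-112, [0.604, 0.2615], 124.0]
scene E [-117, [0.647, 0.1595], 161.0]
top A [-7, [0.33, 0.3285], 147.0]
top B [-3, [0.376, 0.217], 112.0]
top D [-86, [0.6055, 0.263], 106.0]
top E [-80, [0.6485, 0.161], 140.0]
```

>>> play_rows(moves=[-0.124, 0.371, -0.16, 0.209, -0.124, 0.371, -0.16, 0.209, -0.124, 0.371, -0.16, 0.209, -0.124, 0.371, -0.16, 0.209, -0.124, 0.371, -0.16, 0.209], fingers=1)

```text
t: 17.3
position: [0.4069, 0.1568, 0.1687]
tool_rot: [[0.803, 0.597, 0.0], [0.597, -0.803, 0.0], [0.0, 0.0, -1.0]]
wrist_force: [1.8, -0.3, -0.3]
finger_gap: 0.0848
gripper_force: 0.0
```

>>> play_rows(moves=[-0.124, 0.371, -0.16, 0.209, -0.124, 0.371, -0.16, 0.209, 0, 0, -0.4, 0, 0, 0, 0, 0, 0, 0, 0, 0])

```text
t: 17.8
position: [0.3829, 0.2296, 0.0977]
tool_rot: [[0.657, 0.754, 0.0], [0.754, -0.657, -0.002], [-0.001, 0.001, -1.0]]
wrist_force: [0.8, -0.5, 0.3]
finger_gap: 0.0855
gripper_force: 0.0
```

>>> play_rows(moves=[-0.01, 0.02, -0.3, 0, 0, 0, -0.2, 0, 0, 0, 0, 0])

```text
t: 18.1
position: [0.3815, 0.2314, 0.0469]
tool_rot: [[0.657, 0.754, -0.001], [0.754, -0.657, -0.002], [-0.002, 0.0, -1.0]]
wrist_force: [-0.5, -0.5, -0.5]
finger_gap: 0.0855
gripper_force: 0.0
```

>>> play_rows(moves=[0, 0, 0, 0, 0, 0, 0, 0, 0, 0, 0, 0, 0, 0, 0, 0], fingers=0.3)

```text
t: 18.5
position: [0.3825, 0.2335, 0.0499]
tool_rot: [[0.655, 0.755, 0.003], [0.755, -0.655, 0.002], [0.004, 0.001, -1.0]]
wrist_force: [-0.5, -1.4, 6.5]
finger_gap: 0.0542
gripper_force: 36.6
```

>>> play_rows(moves=[0, 0, 0.05, 0, 0, 0, 0.45, 0, 0, 0, 0.45, 0, 0, 0, 0.45, 0, 0, 0, 0.45, 0])

```text
t: 19.0
position: [0.3809, 0.2324, 0.2345]
tool_rot: [[0.655, 0.755, 0.0], [0.755, -0.655, 0.0], [0.0, -0.0, -1.0]]
wrist_force: [0.7, 0.5, -1.3]
finger_gap: 0.0539
gripper_force: 38.0
```

>>> play_rows(moves=[0.16, -0.38, 0, -0.133, 0.16, -0.38, 0, -0.133, 0.16, -0.38, 0, -0.133, 0.16, -0.38, 0, -0.133, 0.16, -0.38, 0, -0.133])

```text
t: 19.5
position: [0.4614, 0.0413, 0.2327]
tool_rot: [[0.875, 0.484, 0.0], [0.484, -0.875, 0.001], [0.001, -0.0, -1.0]]
wrist_force: [1.0, 0.4, -1.1]
finger_gap: 0.0536
gripper_force: 38.0
```

>>> play_rows(moves=[0.16, -0.38, 0, -0.133, 0.16, -0.38, 0, -0.133, 0.16, -0.38, 0, -0.133, 0.16, -0.38, 0, -0.133, 0.16, -0.38, 0, -0.133])

```text
t: 20.0
position: [0.5415, -0.1489, 0.2324]
tool_rot: [[0.988, 0.156, -0.0], [0.156, -0.988, 0.0], [0.0, -0.0, -1.0]]
wrist_force: [0.9, 0.8, -1.2]
finger_gap: 0.0539
gripper_force: 38.0
```

>>> play_rows(moves=[0.16, -0.38, 0, -0.133, 0, 0, 0, 0, 0, 0, 0, 0, 0, 0, 0, 0])

```text
t: 20.4
position: [0.5571, -0.1847, 0.2324]
tool_rot: [[0.996, 0.091, 0.0], [0.091, -0.996, 0.0], [0.0, -0.0, -1.0]]
wrist_force: [0.8, 0.5, -1.7]
finger_gap: 0.0539
gripper_force: 38.0
```

>>> play_rows(moves=[0, -0.01, -0.3, 0, 0.02, 0, -0.2, 0, 0.02, 0.002, -0.1, 0, 0, 0, 0, 0])

```text
t: 20.8
position: [0.5611, -0.185, 0.1715]
tool_rot: [[0.996, 0.091, -0.001], [0.091, -0.996, 0.0], [-0.001, -0.0, -1.0]]
wrist_force: [-0.6, 0.9, -1.1]
finger_gap: 0.0538
gripper_force: 38.0
```

>>> play_rows(moves=[0.02, 0.002, -0.05, 0, 0.01, 0, -0.03, 0, 0, 0, 0, 0])

```text
t: 21.1
position: [0.5645, -0.1856, 0.1645]
tool_rot: [[0.996, 0.09, 0.0], [0.09, -0.996, 0.0], [0.0, 0.0, -1.0]]
wrist_force: [0.3, -0.8, -1.8]
finger_gap: 0.054
gripper_force: 38.0
```

>>> play_rows(moves=[0.01, 0, -0.02, 0, 0, 0, -0.02, 0, 0, 0, 0, 0])

```text
t: 21.4
position: [0.5659, -0.1859, 0.1606]
tool_rot: [[0.996, 0.09, 0.002], [0.09, -0.996, -0.0], [0.002, 0.0, -1.0]]
wrist_force: [2.6, -1.5, -1.7]
finger_gap: 0.0539
gripper_force: 38.0
```

>>> play_rows(moves=[0, 0, -0.02, 0, 0, 0, -0.02, 0, 0, 0, 0, 0])

```text
t: 21.7
position: [0.5663, -0.1859, 0.1572]
tool_rot: [[0.996, 0.09, 0.003], [0.09, -0.996, -0.001], [0.003, 0.001, -1.0]]
wrist_force: [5.7, -0.3, 2.2]
finger_gap: 0.0539
gripper_force: 38.3
```

>>> play_rows(moves=[0.02, 0, -0.02, 0, 0, 0, -0.02, 0, 0, 0, 0, 0])

```text
t: 22.0
position: [0.5676, -0.1863, 0.1566]
tool_rot: [[0.996, 0.091, 0.003], [0.091, -0.996, -0.002], [0.003, 0.003, -1.0]]
wrist_force: [-4.6, 3.0, 17.1]
finger_gap: 0.054
gripper_force: 39.5
```

>>> play_rows(moves=[0, 0, -0.02, 0, 0, 0, 0, 0])

```text
t: 22.2
position: [0.5677, -0.1864, 0.1565]
tool_rot: [[0.996, 0.091, 0.004], [0.091, -0.996, -0.003], [0.004, 0.003, -1.0]]
wrist_force: [-7.7, 6.2, 24.2]
finger_gap: 0.054
gripper_force: 40.1
```

>>> play_rows(moves=[0, 0, 0.05, 0, 0, 0, 0, 0, 0, 0, 0, 0, 0, 0, 0, 0], fingers=0.8)

```text
t: 22.6
position: [0.5667, -0.1858, 0.154]
tool_rot: [[0.996, 0.09, -0.002], [0.09, -0.996, 0.0], [-0.002, -0.0, -1.0]]
wrist_force: [0.1, -0.1, 0.1]
finger_gap: 0.0684
gripper_force: 0.0
```

>>> play_rows(moves=[0, 0, 0.3, 0, 0, 0, 0.45, 0, 0, 0, 0.2, 0, -0.2, 0.4, 0, 0.05, -0.2, 0.4, 0, 0.05])

```text
t: 23.1
position: [0.5268, -0.1056, 0.2495]
tool_rot: [[0.99, 0.14, -0.001], [0.14, -0.99, -0.0], [-0.001, -0.0, -1.0]]
wrist_force: [0.5, 0.8, -0.3]
finger_gap: 0.0685
gripper_force: 0.0
```

>>> play_rows(moves=[-0.2, 0.4, 0, 0.05, -0.2, 0.4, 0, 0.05, -0.2, 0.4, 0, 0.05, -0.2, 0.4, 0, 0.05, -0.2, 0.4, 0, 0.05], fingers=1)

```text
t: 23.6
position: [0.4261, 0.0953, 0.2498]
tool_rot: [[0.963, 0.271, -0.0], [0.271, -0.963, -0.0], [-0.001, 0.0, -1.0]]
wrist_force: [1.8, 1.1, -0.1]
finger_gap: 0.0857
gripper_force: 0.0
```

Run:
```python
from h import *
s=bot.read_state(); print(s['t'],s['position'],s['tool_rot'][:2,1])
check('ADE',save='s7')
M=[]
for n in('scene','top'):
    im=cv2.imread('pics/s7%s.png'%n); u,v=proj(n,(.561,-.24,.15)); c=cv2.getRectSubPix(im,(60,50),(float(u),float(v))); M.append(cv2.resize(c,(400,333),interpolation=cv2.INTER_CUBIC))
    g=cv2.cvtColor(im,cv2.COLOR_BGR2GRAY).astype(np.float32)
    for c0 in((.572,-.29),(.567,-.187)): print(n,crown(g,n,c0,z=.171,rng=.018))
cv2.imwrite('pics/s7.png',np.hstack(M))
```

```text
23.6 [0.42606351 0.09528323 0.24980183] [ 0.27051871 -0.96271468]
scene A [-44, [0.339, 0.3255], 106.0]
scene D [-111, [0.604, 0.2615], 124.0]
scene E [-116, [0.647, 0.1595], 162.0]
top A [-40, [0.3405, 0.3285], 130.0]
top D [-86, [0.6055, 0.263], 106.0]
top E [-80, [0.6485, 0.161], 141.0]
scene [-70, [0.575, -0.293], 87.0]
scene [-66, [0.5655, -0.1945], 84.0]
top [-26, [0.5765, -0.2915], 74.0]
top [-27, [0.5655, -0.193], 68.0]
```

View pics/s7.png

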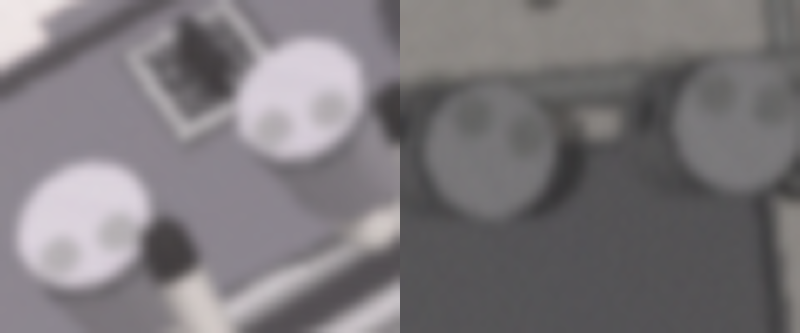

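>>> play_rows(moves=[-0.144, 0.386, 0, 0.052, -0.144, 0.386, 0, 0.052, -0.144, 0.386, -0.2, 0.052, -0.144, 0.386, -0.2, 0.052, -0.144, 0.386, -0.2, 0.052])

```text
t: 24.2
position: [0.3545, 0.2883, 0.1892]
tool_rot: [[0.917, 0.399, -0.0], [0.399, -0.917, -0.0], [-0.0, 0.0, -1.0]]
wrist_force: [0.5, 0.1, 0.1]
finger_gap: 0.0855
gripper_force: 0.0
```

>>> play_rows(moves=[-0.144, 0.386, -0.2, 0.052, 0, 0, -0.3, 0, 0, 0, -0.4, 0, 0, 0, 0, 0, 0, 0, 0, 0])

```text
t: 24.7
position: [0.3413, 0.3252, 0.1007]
tool_rot: [[0.906, 0.423, 0.0], [0.423, -0.906, -0.002], [-0.0, 0.002, -1.0]]
wrist_force: [0.7, -0.1, 0.7]
finger_gap: 0.0853
gripper_force: 0.0
```

>>> play_rows(moves=[-0.015, 0.02, -0.3, 0, 0, 0, -0.235, 0, 0, 0, 0, 0])

```text
t: 25.0
position: [0.3393, 0.327, 0.0462]
tool_rot: [[0.907, 0.422, -0.001], [0.422, -0.907, -0.002], [-0.002, 0.001, -1.0]]
wrist_force: [0.3, 0.0, -0.7]
finger_gap: 0.0855
gripper_force: 0.0
```

>>> play_rows(moves=[0, 0, 0, 0, 0, 0, 0, 0, 0, 0, 0, 0, 0, 0, 0, 0], fingers=0.3)

```text
t: 25.4
position: [0.3404, 0.329, 0.0497]
tool_rot: [[0.906, 0.423, 0.003], [0.423, -0.906, 0.003], [0.004, -0.002, -1.0]]
wrist_force: [-1.5, 0.0, 4.7]
finger_gap: 0.0538
gripper_force: 36.5
```

>>> play_rows(moves=[0, 0, 0.05, 0, 0, 0, 0.45, 0, 0, 0, 0.45, 0, 0, 0, 0.45, 0, 0, 0, 0.45, 0])

```text
t: 25.9
position: [0.3391, 0.3274, 0.234]
tool_rot: [[0.906, 0.423, -0.0], [0.423, -0.906, 0.0], [0.0, -0.0, -1.0]]
wrist_force: [-0.0, 1.1, -1.6]
finger_gap: 0.0537
gripper_force: 38.2
```

>>> play_rows(moves=[0.19, -0.376, 0, -0.06, 0.19, -0.376, 0, -0.06, 0.19, -0.376, 0, -0.06, 0.19, -0.376, 0, -0.06, 0.19, -0.376, 0, -0.06])

```text
t: 26.4
position: [0.4346, 0.1382, 0.2323]
tool_rot: [[0.961, 0.275, 0.0], [0.275, -0.961, 0.001], [0.001, -0.001, -1.0]]
wrist_force: [0.7, 0.2, -2.1]
finger_gap: 0.0536
gripper_force: 38.2
```

>>> play_rows(moves=[0.19, -0.376, 0, -0.06, 0.19, -0.376, 0, -0.06, 0.19, -0.376, 0, -0.06, 0.19, -0.376, 0, -0.06, 0.19, -0.376, 0, -0.06])

```text
t: 26.9
position: [0.5297, -0.0499, 0.2321]
tool_rot: [[0.993, 0.121, 0.0], [0.121, -0.993, 0.0], [0.0, -0.0, -1.0]]
wrist_force: [0.1, 1.3, -1.4]
finger_gap: 0.0541
gripper_force: 38.2
```

>>> play_rows(moves=[0.19, -0.376, 0, -0.06, 0, 0, 0, 0, 0, 0, 0, 0, 0, 0, 0, 0])

```text
t: 27.3
position: [0.5481, -0.0853, 0.2319]
tool_rot: [[0.996, 0.091, -0.0], [0.091, -0.996, 0.0], [-0.0, -0.0, -1.0]]
wrist_force: [-0.1, 0.3, -2.6]
finger_gap: 0.0539
gripper_force: 38.3
```

>>> play_rows(moves=[0, -0.012, -0.3, 0, 0.02, 0, -0.2, 0, 0.02, 0.002, -0.1, 0, 0, 0, 0, 0])

```text
t: 27.7
position: [0.5528, -0.0858, 0.1716]
tool_rot: [[0.996, 0.093, 0.001], [0.093, -0.996, 0.0], [0.001, 0.0, -1.0]]
wrist_force: [2.0, 0.2, -1.8]
finger_gap: 0.0537
gripper_force: 38.3
```

>>> play_rows(moves=[0.02, 0.002, -0.05, 0, 0.01, 0, -0.03, 0, 0.01, 0, -0.02, 0, 0, 0, 0, 0])

```text
t: 28.1
position: [0.5573, -0.0864, 0.1624]
tool_rot: [[0.996, 0.091, 0.003], [0.091, -0.996, 0.0], [0.003, -0.0, -1.0]]
wrist_force: [6.8, 0.7, -0.2]
finger_gap: 0.0537
gripper_force: 38.4
```

>>> play_rows(moves=[0.01, 0, -0.02, 0, 0, 0, -0.02, 0, 0, 0, 0, 0])

```text
t: 28.4
position: [0.5576, -0.0865, 0.1578]
tool_rot: [[0.996, 0.091, 0.001], [0.091, -0.996, 0.0], [0.001, -0.0, -1.0]]
wrist_force: [3.6, 0.8, 0.4]
finger_gap: 0.0535
gripper_force: 37.9
```

>>> play_rows(moves=[0.01, 0, -0.02, 0, 0, 0, -0.02, 0, 0, 0, 0, 0])

```text
t: 28.7
position: [0.5587, -0.0868, 0.1568]
tool_rot: [[0.996, 0.091, 0.003], [0.091, -0.996, -0.001], [0.002, 0.001, -1.0]]
wrist_force: [-3.1, 3.5, 14.7]
finger_gap: 0.0534
gripper_force: 39.0
```

>>> play_rows(moves=[0, 0, -0.02, 0, 0, 0, 0, 0])

```text
t: 28.9
position: [0.5588, -0.0868, 0.1567]
tool_rot: [[0.996, 0.092, 0.004], [0.092, -0.996, -0.001], [0.004, 0.002, -1.0]]
wrist_force: [-6.6, 5.6, 21.8]
finger_gap: 0.0537
gripper_force: 39.7
```

>>> play_rows(moves=[0, 0, 0.05, 0, 0, 0, 0, 0, 0, 0, 0, 0, 0, 0, 0, 0], fingers=0.8)

```text
t: 29.3
position: [0.5577, -0.0869, 0.1556]
tool_rot: [[0.996, 0.091, -0.003], [0.091, -0.996, -0.001], [-0.003, 0.0, -1.0]]
wrist_force: [0.3, 0.2, -0.1]
finger_gap: 0.0684
gripper_force: 0.3
```

>>> play_rows(moves=[0, 0, 0.3, 0, 0, 0, 0.45, 0, 0, 0, 0.2, 0, 0, 0.35, 0, 0, 0, 0.35, 0, 0.15])

```text
t: 29.8
position: [0.5583, -0.0165, 0.2519]
tool_rot: [[0.986, 0.167, 0.0], [0.167, -0.986, 0.0], [0.0, -0.0, -1.0]]
wrist_force: [0.5, -0.5, -0.2]
finger_gap: 0.0685
gripper_force: 0.0
```

>>> play_rows(moves=[0.2, 0.35, 0, 0.24, 0.2, 0.35, 0, 0.24, 0.2, 0.35, 0, 0.25, 0.15, 0.35, 0, 0.25, 0.15, 0.37, 0, 0.25], fingers=1)

```text
t: 30.3
position: [0.6487, 0.1616, 0.2506]
tool_rot: [[0.683, 0.73, -0.002], [0.73, -0.683, -0.001], [-0.002, -0.0, -1.0]]
wrist_force: [0.7, -0.6, 0.8]
finger_gap: 0.0853
gripper_force: 0.0
```

Run:
```python
from h import *
s=bot.read_state(); print(s['t'],s['position'],s['tool_rot'][:2,1],s['joint_positions'].round())
check('DE',save='s8')
for n in('scene','top'):
    im=cv2.imread('pics/s8%s.png'%n)
    g=cv2.cvtColor(im,cv2.COLOR_BGR2GRAY).astype(np.float32)
    for c0 in((.572,-.29),(.567,-.187),(.556,-.09)): print(n,crown(g,n,c0,z=.171,rng=.018))
```

```text
30.3 [0.64869525 0.16155962 0.25064727] [ 0.73023136 -0.68319978] [ 31.  13.  16.   0. -93. 106.]
scene D [-94, [0.604, 0.2615], 115.0]
scene E [-84, [0.647, 0.1595], 109.0]
top D [-56, [0.6055, 0.2645], 164.0]
top E [-55, [0.6485, 0.161], 38.0]
scene [-70, [0.575, -0.293], 87.0]
scene [-66, [0.5655, -0.1945], 84.0]
scene [-22, [0.5605, -0.084], 174.0]
top [-27, [0.5765, -0.2915], 74.0]
top [-29, [0.5655, -0.193], 68.0]
top [-12, [0.5425, -0.096], 58.0]
```

Run:
```python
from h import *
M=[]
for n in('scene','top'):
    im=cv2.imread('pics/s8%s.png'%n); u,v=proj(n,(.556,-.13,.15)); c=cv2.getRectSubPix(im,(70,70),(float(u),float(v))); M.append(cv2.resize(c,(400,400),interpolation=cv2.INTER_CUBIC))
cv2.imwrite('pics/s8.png',np.hstack(M))
```

```text
(no output)
```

View pics/s8.png

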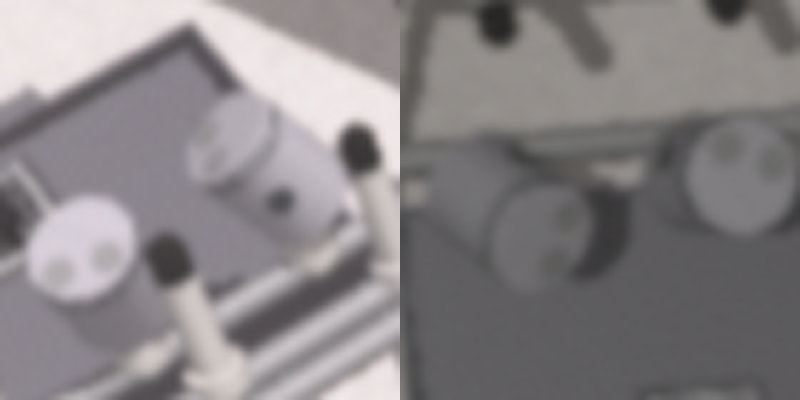

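Run:
```python
from h import *
def px(n,x,y):
    u,v=proj(n,(.556,-.13,.15)); k=70/400; return (n,u+(x-199.5)*k,v+(y-199.5)*k)
c,e=tri(px('scene',232,138),px('top',137,238)); print('crown',c,e)
c2,e2=tri(px('scene',318,203),px('top',62,175)); print('mouth guess',c2,e2)
a=(c-c2); print(np.linalg.norm(a),np.degrees(np.arccos(a[2]/np.linalg.norm(a))))
# fit: crown disc centre+axis -> project 8 rim points for crown and mouth; use silhouette from cut_out
for n in('scene','top'):
    for r in bot.cut_out(n,'piston_1'): 
        b=r['bbox']; uv=proj(n,(.556,-.1,.15)); 
        if b[0]-3<uv[0]<b[2]+3 and b[1]-3<uv[1]<b[3]+3: print(n,r['p'],b,r['region'].sum())
```

```text
crown [ 0.53734842 -0.10113792  0.15755046] 0.001696049300901016
mouth guess [ 0.56831429 -0.07008268  0.11710959] 0.0053062832994458615
0.05965548868074363 47.319700053142554
scene 0.88 [271.7, 228.9, 303.4, 258.0] 471
top 0.92 [338.1, 226.8, 365.5, 250.9] 540
```

>>> play_rows(moves=[-0.01, -0.01, -0.4, 0.267, 0, 0, -0.4, 0.267, 0, 0, -0.45, 0, 0, 0, 0, 0])

```text
t: 30.9
position: [0.6435, 0.1572, 0.1188]
tool_rot: [[0.462, 0.887, -0.012], [0.887, -0.462, -0.004], [-0.009, -0.009, -1.0]]
wrist_force: [-1.1, -0.5, -1.4]
finger_gap: 0.0853
gripper_force: 0.0
```

>>> play_rows(moves=[0, 0, -0.45, 0, 0, 0, -0.33, 0, 0, 0, 0, 0, 0, 0, 0, 0])

```text
t: 31.3
position: [0.6485, 0.159, 0.0517]
tool_rot: [[0.46, 0.888, 0.003], [0.888, -0.46, -0.0], [0.001, 0.002, -1.0]]
wrist_force: [0.1, 0.5, 0.7]
finger_gap: 0.0854
gripper_force: 0.0
```

>>> play_rows(moves=[0, 0, 0, 0, 0, 0, 0, 0, 0, 0, 0, 0, 0, 0, 0, 0], fingers=0.3)

```text
t: 31.7
position: [0.6487, 0.1598, 0.052]
tool_rot: [[0.459, 0.888, 0.004], [0.888, -0.459, 0.001], [0.003, 0.003, -1.0]]
wrist_force: [-0.6, 0.5, 7.5]
finger_gap: 0.0535
gripper_force: 36.7
```

>>> play_rows(moves=[0, 0, 0.05, 0, 0, 0, 0.45, 0, 0, 0, 0.45, 0, 0, 0, 0.45, 0, 0, 0, 0.45, 0])

```text
t: 32.2
position: [0.6469, 0.1592, 0.2357]
tool_rot: [[0.46, 0.888, -0.0], [0.888, -0.46, 0.0], [-0.0, -0.0, -1.0]]
wrist_force: [1.7, 0.2, -1.3]
finger_gap: 0.0538
gripper_force: 37.8
```

>>> play_rows(moves=[0, 0, 0.45, 0, 0, 0, 0.45, 0, -0.011, -0.42, 0, -0.239, -0.011, -0.42, 0, -0.239, -0.011, -0.42, 0, -0.239])

```text
t: 32.7
position: [0.6437, 0.0325, 0.324]
tool_rot: [[0.756, 0.655, -0.0], [0.655, -0.756, 0.0], [0.0, -0.0, -1.0]]
wrist_force: [0.4, -0.6, -2.0]
finger_gap: 0.0539
gripper_force: 37.8
```

>>> play_rows(moves=[-0.011, -0.42, 0, -0.239, -0.011, -0.42, 0, -0.239, -0.011, -0.42, 0, -0.239, -0.011, -0.42, 0, -0.239, -0.011, -0.42, 0, -0.239])

```text
t: 33.2
position: [0.638, -0.1782, 0.3239]
tool_rot: [[0.996, 0.087, -0.0], [0.087, -0.996, 0.0], [-0.0, -0.0, -1.0]]
wrist_force: [0.8, 0.0, -0.8]
finger_gap: 0.0535
gripper_force: 37.8
```

>>> play_rows(moves=[0, 0, 0, 0, 0, 0, 0, 0, 0, 0, 0, 0])

```text
t: 33.5
position: [0.6386, -0.1759, 0.3237]
tool_rot: [[0.996, 0.093, -0.0], [0.093, -0.996, 0.0], [-0.0, -0.0, -1.0]]
wrist_force: [-0.3, -0.2, -0.9]
finger_gap: 0.0535
gripper_force: 37.8
```

>>> play_rows(moves=[0, -0.012, -0.3, 0, 0.015, 0, -0.2, 0, 0.02, 0.002, -0.1, 0, 0, 0, 0, 0])

```text
t: 33.9
position: [0.6419, -0.1764, 0.2621]
tool_rot: [[0.996, 0.094, -0.003], [0.094, -0.996, 0.0], [-0.003, -0.001, -1.0]]
wrist_force: [0.4, -0.7, -2.3]
finger_gap: 0.0534
gripper_force: 37.8
```

>>> play_rows(moves=[0.02, 0.002, -0.05, 0, 0.01, 0, -0.03, 0, 0.01, 0, -0.02, 0, 0, 0, 0, 0])

```text
t: 34.3
position: [0.6452, -0.1778, 0.2536]
tool_rot: [[0.996, 0.092, -0.002], [0.092, -0.996, -0.0], [-0.003, 0.0, -1.0]]
wrist_force: [-4.2, -2.0, -3.6]
finger_gap: 0.0536
gripper_force: 37.6
```

>>> play_rows(moves=[0.01, 0, -0.02, 0, 0, 0, -0.02, 0, 0, 0, 0, 0])

```text
t: 34.6
position: [0.6454, -0.1784, 0.2509]
tool_rot: [[0.996, 0.091, -0.003], [0.091, -0.996, -0.002], [-0.003, 0.001, -1.0]]
wrist_force: [-9.1, -1.7, 1.4]
finger_gap: 0.0539
gripper_force: 38.0
```

>>> play_rows(moves=[-0.015, 0, -0.02, 0, 0, 0, -0.02, 0, 0, 0, 0, 0])

```text
t: 34.9
position: [0.6453, -0.1782, 0.2488]
tool_rot: [[0.996, 0.092, 0.003], [0.092, -0.996, -0.002], [0.003, 0.002, -1.0]]
wrist_force: [-6.4, 0.4, 7.7]
finger_gap: 0.0537
gripper_force: 38.6
```

>>> play_rows(moves=[0, 0, -0.02, 0, 0, 0, 0, 0])

```text
t: 35.1
position: [0.6454, -0.1782, 0.2488]
tool_rot: [[0.996, 0.092, 0.005], [0.092, -0.996, -0.002], [0.004, 0.003, -1.0]]
wrist_force: [-8.3, 1.6, 12.4]
finger_gap: 0.0536
gripper_force: 39.0
```

>>> play_rows(moves=[0, 0, 0.05, 0, 0, 0, 0, 0, 0, 0, 0, 0, 0, 0, 0, 0], fingers=0.8)

```text
t: 35.5
position: [0.6457, -0.1772, 0.248]
tool_rot: [[0.996, 0.092, -0.001], [0.092, -0.996, 0.0], [-0.001, -0.0, -1.0]]
wrist_force: [-0.3, 0.1, -0.3]
finger_gap: 0.0683
gripper_force: 0.0
```

>>> play_rows(moves=[0, 0, 0.3, 0, 0, 0, 0.45, 0, -0.041, 0.44, 0, 0.066, -0.041, 0.44, 0, 0.066, -0.041, 0.44, 0, 0.066])

```text
t: 36.0
position: [0.6331, -0.0441, 0.3234]
tool_rot: [[0.981, 0.195, -0.0], [0.195, -0.981, 0.0], [-0.0, -0.0, -1.0]]
wrist_force: [1.5, -0.2, 0.5]
finger_gap: 0.0679
gripper_force: 0.0
```

>>> play_rows(moves=[-0.041, 0.44, 0, 0.066, -0.041, 0.44, 0, 0.066, -0.041, 0.44, 0, 0.066, -0.041, 0.44, -0.1, 0.066, -0.041, 0.44, -0.1, 0.066], fingers=1)

```text
t: 36.5
position: [0.6125, 0.1765, 0.3035]
tool_rot: [[0.932, 0.362, 0.001], [0.362, -0.932, 0.0], [0.001, -0.0, -1.0]]
wrist_force: [0.2, -0.4, -0.1]
finger_gap: 0.0854
gripper_force: 0.0
```

>>> play_rows(moves=[-0.041, 0.44, -0.1, 0.066, -0.041, 0.44, -0.1, 0.066, 0, 0, -0.4, 0, 0, 0, 0, 0])

```text
t: 36.9
position: [0.6021, 0.2634, 0.236]
tool_rot: [[0.905, 0.426, -0.011], [0.426, -0.905, -0.005], [-0.012, 0.0, -1.0]]
wrist_force: [-0.1, -0.4, -2.8]
finger_gap: 0.0853
gripper_force: 0.0
```

Run:
```python
from h import *
s=bot.read_state(); print(s['t'],s['position'],s['tool_rot'][:2,1],s['joint_positions'].round())
check('D',save='s9')
M=[]
for n in('scene','top'):
    im=cv2.imread('pics/s9%s.png'%n); u,v=proj(n,(.58,-.17,.18)); c=cv2.getRectSubPix(im,(90,90),(float(u),float(v))); M.append(cv2.resize(c,(400,400),interpolation=cv2.INTER_CUBIC))
cv2.imwrite('pics/s9.png',np.hstack(M))
```

```text
36.9 [0.60206551 0.26344889 0.23597676] [ 0.42580256 -0.90481608] [ 41.  12.  13.  -0. -92.  74.]
scene D [-84, [0.604, 0.2615], 121.0]
top D [-70, [0.6055, 0.2645], 134.0]
```

View pics/s9.png

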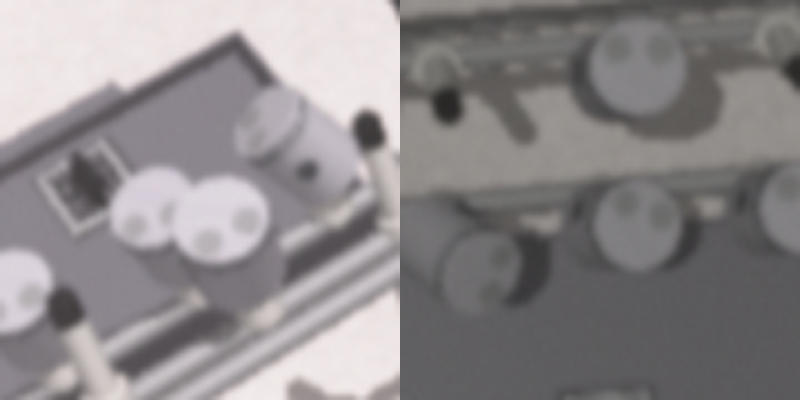

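>>> play_rows(moves=[0.005, 0, -0.4, 0, 0, 0, -0.45, 0, 0, 0, -0.4, 0, 0, 0, 0, 0])

```text
t: 37.4
position: [0.6035, 0.2606, 0.1145]
tool_rot: [[0.907, 0.422, -0.007], [0.422, -0.907, -0.004], [-0.008, 0.001, -1.0]]
wrist_force: [-0.0, -0.6, -2.1]
finger_gap: 0.0851
gripper_force: 0.0
```

>>> play_rows(moves=[0, 0, -0.4, 0, 0, 0, -0.24, 0, 0, 0, 0, 0, 0, 0, 0, 0])

```text
t: 37.8
position: [0.607, 0.2629, 0.0589]
tool_rot: [[0.906, 0.424, 0.004], [0.424, -0.906, 0.001], [0.004, 0.001, -1.0]]
wrist_force: [0.5, -0.2, 0.4]
finger_gap: 0.0854
gripper_force: 0.0
```

>>> play_rows(moves=[0, 0, 0, 0, 0, 0, 0, 0, 0, 0, 0, 0, 0, 0, 0, 0], fingers=0.3)

```text
t: 38.2
position: [0.6062, 0.2632, 0.0576]
tool_rot: [[0.906, 0.424, 0.004], [0.424, -0.906, 0.002], [0.004, 0.0, -1.0]]
wrist_force: [-1.0, -0.0, 7.1]
finger_gap: 0.0536
gripper_force: 36.5
```

>>> play_rows(moves=[0, 0, 0.05, 0, 0, 0, 0.45, 0, 0, 0, 0.45, 0, 0, 0, 0.45, 0, 0, 0, 0.45, 0])

```text
t: 38.7
position: [0.6045, 0.2623, 0.2414]
tool_rot: [[0.906, 0.424, -0.001], [0.424, -0.906, -0.0], [-0.001, -0.0, -1.0]]
wrist_force: [1.1, 1.4, -1.5]
finger_gap: 0.0537
gripper_force: 38.1
```

>>> play_rows(moves=[0, 0, 0.45, 0, 0, 0, 0.45, 0, 0.03, -0.425, 0, -0.083, 0.03, -0.425, 0, -0.083, 0.03, -0.425, 0, -0.083])

```text
t: 39.2
position: [0.6137, 0.1341, 0.3297]
tool_rot: [[0.953, 0.302, -0.001], [0.302, -0.953, 0.0], [-0.001, -0.0, -1.0]]
wrist_force: [0.3, 0.6, -2.1]
finger_gap: 0.0534
gripper_force: 38.0
```

>>> play_rows(moves=[0.03, -0.425, 0, -0.083, 0.03, -0.425, 0, -0.083, 0.03, -0.425, 0, -0.083, 0.03, -0.425, 0, -0.083, 0.03, -0.425, 0, -0.083])

```text
t: 39.7
position: [0.6286, -0.079, 0.3297]
tool_rot: [[0.996, 0.088, -0.001], [0.088, -0.996, 0.0], [-0.001, -0.0, -1.0]]
wrist_force: [1.1, 0.0, -1.7]
finger_gap: 0.0536
gripper_force: 38.0
```

>>> play_rows(moves=[0, 0, 0, 0, 0, 0, 0, 0, 0, 0, 0, 0])

```text
t: 40.0
position: [0.629, -0.0767, 0.3295]
tool_rot: [[0.996, 0.091, -0.001], [0.091, -0.996, 0.0], [-0.001, -0.0, -1.0]]
wrist_force: [-0.1, 1.5, -2.2]
finger_gap: 0.0533
gripper_force: 38.1
```

>>> play_rows(moves=[0, -0.015, -0.3, 0, 0.015, 0, -0.2, 0, 0.015, 0.002, -0.1, 0, 0, 0, 0, 0])

```text
t: 40.4
position: [0.6321, -0.0775, 0.2684]
tool_rot: [[0.996, 0.092, -0.002], [0.092, -0.996, -0.0], [-0.002, -0.0, -1.0]]
wrist_force: [-0.3, -0.4, -1.2]
finger_gap: 0.0534
gripper_force: 38.1
```

>>> play_rows(moves=[0.015, 0, -0.05, 0, 0.01, 0, -0.03, 0, 0.005, 0, -0.02, 0, 0, 0, 0, 0])

```text
t: 40.8
position: [0.6356, -0.0786, 0.2602]
tool_rot: [[0.996, 0.09, 0.002], [0.09, -0.996, 0.0], [0.002, 0.0, -1.0]]
wrist_force: [3.2, 0.6, -1.6]
finger_gap: 0.0534
gripper_force: 38.1
```

>>> play_rows(moves=[0.005, 0, -0.02, 0, 0, 0, -0.02, 0, 0, 0, 0, 0])

```text
t: 41.1
position: [0.6359, -0.0787, 0.256]
tool_rot: [[0.996, 0.09, 0.001], [0.09, -0.996, 0.0], [0.001, 0.0, -1.0]]
wrist_force: [2.7, 0.3, -0.4]
finger_gap: 0.0535
gripper_force: 38.1
```

>>> play_rows(moves=[0.01, 0, -0.02, 0, 0, 0, -0.02, 0, 0, 0, 0, 0])

```text
t: 41.4
position: [0.6369, -0.0788, 0.2549]
tool_rot: [[0.996, 0.09, 0.004], [0.09, -0.996, -0.001], [0.004, 0.001, -1.0]]
wrist_force: [-0.1, 2.5, 9.4]
finger_gap: 0.0533
gripper_force: 39.0
```

>>> play_rows(moves=[0, 0, -0.02, 0, 0, 0, 0, 0])

```text
t: 41.6
position: [0.6369, -0.0789, 0.2547]
tool_rot: [[0.996, 0.09, 0.006], [0.09, -0.996, -0.001], [0.006, 0.001, -1.0]]
wrist_force: [-2.0, 3.1, 14.3]
finger_gap: 0.0537
gripper_force: 39.5
```

>>> play_rows(moves=[0, 0, 0.05, 0, 0, 0, 0, 0, 0, 0, 0, 0, 0, 0, 0, 0], fingers=0.8)

```text
t: 42.0
position: [0.6362, -0.0788, 0.2536]
tool_rot: [[0.996, 0.09, -0.002], [0.09, -0.996, -0.0], [-0.002, 0.0, -1.0]]
wrist_force: [0.2, 0.4, -0.4]
finger_gap: 0.0683
gripper_force: 0.1
```

>>> play_rows(moves=[0, 0, 0.3, 0, 0, 0, 0.45, 0, -0.3, 0.3, 0, 0, -0.3, 0.3, 0, 0, -0.3, 0.3, 0, 0])

```text
t: 42.5
position: [0.5456, 0.012, 0.3289]
tool_rot: [[0.996, 0.089, -0.001], [0.089, -0.996, -0.0], [-0.001, 0.0, -1.0]]
wrist_force: [0.8, 0.4, 1.0]
finger_gap: 0.0687
gripper_force: 0.0
```

>>> play_rows(moves=[-0.35, 0.3, 0, 0, -0.35, 0.3, 0, 0, -0.35, 0.2, 0, 0, -0.3, 0.2, 0, 0, 0, 0, 0, 0], fingers=0)

```text
t: 43.0
position: [0.4093, 0.1128, 0.3306]
tool_rot: [[0.996, 0.094, 0.002], [0.094, -0.996, 0.002], [0.002, -0.002, -1.0]]
wrist_force: [-0.5, 0.5, 1.1]
finger_gap: -0.0001
gripper_force: 0.0
```

```bash
cat >> h.py <<'E'
from scipy.optimize import least_squares
def cyl(p,n=40):
    """rim points of crown and mouth for crown centre p[:3], axis tilt vector p[3:5]"""
    z=np.array([p[3],p[4],np.sqrt(max(1-p[3]**2-p[4]**2,1e-3))]); x=np.cross(z,[0,1,0]); x/=np.linalg.norm(x); y=np.cross(z,x)
    a=np.linspace(0,2*np.pi,n,endpoint=False)[:,None]; r=.027*(np.cos(a)*x+np.sin(a)*y)
    return np.vstack([r,r-.062*z])+p[:3]
def fitcyl(masks,p0):
    """maximise silhouette IoU over both cameras (masks: {cam:bool image})"""
    from scipy.optimize import minimize
    def cost(q):
        p=np.array(p0)+np.array(q)*[.01,.01,.01,.3,.3]
        if p[3]**2+p[4]**2>.95: return 3
        s=0
        for n,m in masks.items():
            uv=np.array([proj(n,P) for P in cyl(p,24)]); k=4; o=uv.mean(0)-40
            h=cv2.convexHull(((uv-o+.5)*k).astype(np.float32)); I=np.zeros((80*k,80*k),np.uint8); cv2.fillConvexPoly(I,h.astype(np.int32),1)
            I=cv2.warpAffine(I,np.float32([[1,0,0],[0,1,0]]),I.shape[::-1])>0
            J=cv2.resize(cv2.getRectSubPix(m.astype(np.uint8)*255,(80,80),(float(o[0]+39.5),float(o[1]+39.5))),(80*k,80*k))>127
            s+=1-(I&J).sum()/max((I|J).sum(),1)
        return s
    b=None
    for sx in(-.7,0,.7):
        for sy in(-.7,0,.7):
            r=minimize(cost,[0,0,0,sx,sy],method='Nelder-Mead',options=dict(initial_simplex=np.array([[0,0,0,sx,sy]]+[[*(np.eye(5)[i]*.5+[0,0,0,sx,sy])] for i in range(5)]),maxiter=150))
            if b is None or r.fun<b.fun: b=r
    p=np.array(p0)+b.x*[.01,.01,.01,.3,.3]
    return b.fun,p
E
python3 - <<'E'
from h import *
s=bot.read_state(); print(s['t'],s['position'],s['tool_rot'][:2,1])
D={}
for n in('scene','top'):
    im=grab(n,'s10%s.png'%n); D[n]=bot.cut_out(n,'piston_1')
ex=np.array([.9958,.0915,0])
for k,c,tz in (('lowR',(.576,-.292,.171),(.5663,-.285,.157)),('lowM',(.5655,-.194,.171),(.5563,-.186,.157)),('lowL',(.537,-.101,.157),(.547,-.0865,.157)),('highM',(.645,-.178,.261),(.637,-.1775,.247)),('highL',(.637,-.079,.261),(.6275,-.0785,.247))):
    masks={}
    for n in D:
        u,v=proj(n,c).astype(int)
        r=[r for r in D[n] if r['region'][max(v-2,0):v+3,u-2:u+3].mean()>.5 and r['region'].sum()<1200]
        if r: masks[n]=r[0]['region']
    if len(masks)<2: print(k,'masks',list(masks)); 
    if not masks: continue
    f,p=fitcyl(masks,[*c,0,0]); ax=np.array([p[3],p[4],np.sqrt(1-p[3]**2-p[4]**2)]); o=p[:3]-.062*ax
    tip=np.array(tz)+.009*np.array([-.498,-.046,.866])
    print(k,round(f,2),'crown',p[:3].round(4),'axis',ax.round(2),'tilt',round(np.degrees(np.arccos(ax[2]))),'tip z',round((tip-o)@ax,4),'dist',round(np.linalg.norm(tip-o),4))
M=[]
for n in('scene','top'):
    im=cv2.imread('pics/s10%s.png'%n); u,v=proj(n,(.57,-.17,.18)); c=cv2.getRectSubPix(im,(100,100),(float(u),float(v))); M.append(cv2.resize(c,(400,400),interpolation=cv2.INTER_CUBIC))
cv2.imwrite('pics/s10.png',np.hstack(M))
E
```

```text
43.0 [0.40933736 0.11281424 0.33055668] [ 0.0941968  -0.99555182]
lowR 0.3 crown [ 0.5758 -0.2931  0.1728] axis [-0.03 -0.19  0.98] tilt 11 tip z 0.053 dist 0.0552
lowM 0.51 crown [ 0.5654 -0.1929  0.1732] axis [-0.07 -0.21  0.97] tilt 13 tip z 0.0534 dist 0.0555
lowL 0.57 crown [ 0.5416 -0.1012  0.1648] axis [-0.32 -0.42  0.85] tilt 32 tip z 0.0557 dist 0.0572
highM 0.13 crown [ 0.6464 -0.1833  0.2628] axis [-0.03 -0.12  0.99] tilt 7 tip z 0.0538 dist 0.0558
highL 0.13 crown [ 0.6162 -0.0955  0.2516] axis [-0.4  -0.46  0.79] tilt 38 tip z 0.0541 dist 0.0566
```

View pics/s10.png

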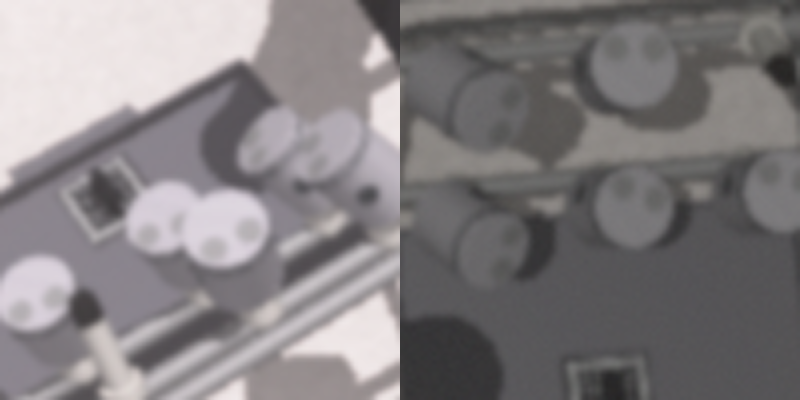

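>>> play_rows(moves=[-0.1, -0.4, 0, 0, -0.1, -0.4, 0, 0, -0.1, -0.4, 0, 0, -0.1, -0.4, 0, 0, -0.1, -0.4, 0, 0])

```text
t: 43.7
position: [0.3611, -0.0908, 0.3295]
tool_rot: [[0.996, 0.089, -0.001], [0.089, -0.996, -0.0], [-0.001, 0.0, -1.0]]
wrist_force: [1.3, -0.6, 0.9]
finger_gap: 0.0001
gripper_force: 0.0
```

>>> play_rows(moves=[-0.07, -0.4, 0, 0, -0.07, -0.4, 0, 0, 0, -0.39, 0, 0, 0, 0, -0.4, 0, 0, 0, -0.4, 0])

```text
t: 44.2
position: [0.3473, -0.2101, 0.2485]
tool_rot: [[0.996, 0.084, -0.0], [0.084, -0.996, -0.0], [-0.0, 0.0, -1.0]]
wrist_force: [1.4, 0.3, -0.5]
finger_gap: 0.0002
gripper_force: 0.0
```

>>> play_rows(moves=[0, 0, -0.4, 0, 0, 0, -0.4, 0, 0, 0, -0.4, 0, 0, 0, -0.4, 0, 0, 0, 0, 0])

```text
t: 44.7
position: [0.3439, -0.2077, 0.0837]
tool_rot: [[0.996, 0.087, -0.011], [0.087, -0.996, 0.003], [-0.011, -0.004, -1.0]]
wrist_force: [-0.2, -0.1, 0.5]
finger_gap: -0.0001
gripper_force: 0.0
```

>>> play_rows(moves=[0, 0, -0.3, 0, 0, 0, -0.15, 0, 0, 0, 0, 0])

```text
t: 45.0
position: [0.347, -0.2083, 0.0446]
tool_rot: [[0.996, 0.089, -0.003], [0.089, -0.996, -0.0], [-0.003, -0.0, -1.0]]
wrist_force: [-0.8, -0.4, 0.6]
finger_gap: -0.0002
gripper_force: 0.0
```

>>> play_rows(moves=[0.1, 0.009, 0, 0, 0.1, 0.009, 0, 0, 0.1, 0.009, 0, 0, 0.1, 0.009, 0, 0, 0, 0, 0, 0])

```text
t: 45.5
position: [0.3891, -0.2039, 0.045]
tool_rot: [[0.996, 0.09, 0.001], [0.09, -0.996, -0.0], [0.001, 0.0, -1.0]]
wrist_force: [-0.2, -0.5, 0.0]
finger_gap: 0.0002
gripper_force: 0.0
```

>>> play_rows(moves=[0.1, 0.009, 0, 0, 0.1, 0.009, 0, 0, 0.1, 0.009, 0, 0])

```text
t: 45.8
position: [0.418, -0.2012, 0.0446]
tool_rot: [[0.996, 0.09, -0.001], [0.09, -0.996, 0.0], [-0.001, -0.0, -1.0]]
wrist_force: [-4.2, 1.0, 2.7]
finger_gap: -0.0003
gripper_force: 1.9
```

Run:
```python
from h import *
s=bot.read_state(); print(s['t'],s['position'],s['wrist_force'])
for n in('scene',):
    im=grab(n,'s11.png'); g=cv2.cvtColor(im,cv2.COLOR_RGB2GRAY).astype(np.float32)
    print(n,sorted((fitsq(g,n,(.436+d*.996,-.198+d*.09),np.radians(5.2),.051,.02,1,fixyaw=True,rng=.006)[:2] for d in np.arange(0,.1,.012)),key=lambda b:-b[0])[:2])
```

```text
45.8 [ 0.41797391 -0.20116573  0.04458226] [-4.22163402  1.01365264  2.69035863]
scene [(np.float32(11.314926), array([ 0.4838, -0.1917])), (np.float32(10.459404), array([ 0.43 , -0.192]))]
```

>>> play_rows(moves=[0.1, 0.009, 0, 0, 0.1, 0.009, 0, 0, 0.05, 0.005, 0, 0, 0, 0, 0, 0])

```text
t: 46.25
position: [0.4437, -0.199, 0.0448]
tool_rot: [[0.996, 0.09, 0.001], [0.09, -0.996, -0.0], [0.001, 0.0, -1.0]]
wrist_force: [-0.4, 0.7, -0.1]
finger_gap: -0.0002
gripper_force: 0.0
```

>>> play_rows(moves=[0.05, 0.005, 0, 0, 0.05, 0.005, 0, 0, 0, 0, 0, 0])

```text
t: 46.55
position: [0.4533, -0.1981, 0.0448]
tool_rot: [[0.996, 0.09, 0.001], [0.09, -0.996, -0.0], [0.001, 0.0, -1.0]]
wrist_force: [-0.8, -0.5, 0.3]
finger_gap: 0.0002
gripper_force: 0.0
```

>>> play_rows(moves=[0.05, 0.005, 0, 0, 0.05, 0.005, 0, 0, 0, 0, 0, 0])

```text
t: 46.85
position: [0.4604, -0.1975, 0.0445]
tool_rot: [[0.996, 0.09, -0.007], [0.09, -0.996, -0.001], [-0.007, 0.0, -1.0]]
wrist_force: [-12.2, 1.4, 8.2]
finger_gap: 0.0
gripper_force: 6.4
```

>>> play_rows(moves=[0.03, 0.003, 0, 0, 0, 0, 0, 0, 0, 0, 0, 0])

```text
t: 47.15
position: [0.4607, -0.1976, 0.0443]
tool_rot: [[0.996, 0.089, -0.013], [0.089, -0.996, -0.001], [-0.013, -0.0, -1.0]]
wrist_force: [-24.0, 1.4, 13.3]
finger_gap: -0.0002
gripper_force: 11.8
```

>>> play_rows(moves=[-0.1, -0.01, 0, 0, -0.4, -0.04, 0, 0, -0.4, -0.04, 0, 0, 0, 0, 0.3, 0, 0, 0, 0.4, 0])

```text
t: 47.65
position: [0.3738, -0.2056, 0.1136]
tool_rot: [[0.996, 0.09, -0.002], [0.09, -0.996, 0.001], [-0.002, -0.001, -1.0]]
wrist_force: [1.2, 0.1, 1.0]
finger_gap: -0.0001
gripper_force: 0.0
```

>>> play_rows(moves=[0, 0.4, 0.4, 0, 0, 0.4, 0.4, 0, 0, 0.4, 0.3, 0, 0, 0.4, 0, 0, 0, 0.4, 0, 0])

```text
t: 48.15
position: [0.3762, -0.013, 0.2173]
tool_rot: [[0.996, 0.09, 0.005], [0.09, -0.996, 0.003], [0.005, -0.002, -1.0]]
wrist_force: [0.6, -0.8, -0.3]
finger_gap: -0.0
gripper_force: 0.0
```

>>> play_rows(moves=[0, 0.4, 0, 0, 0, 0.4, 0, 0, 0, 0.4, 0, 0, 0, 0, 0, 0])

```text
t: 48.55
position: [0.3755, 0.1089, 0.2153]
tool_rot: [[0.995, 0.095, 0.001], [0.095, -0.995, 0.002], [0.001, -0.002, -1.0]]
wrist_force: [-0.1, -0.1, -0.9]
finger_gap: 0.0002
gripper_force: 0.0
```

Run:
```python
from h import *
s=bot.read_state(); print(s['t'],s['position'])
D={}; ims={}
for n in('scene','top'):
    ims[n]=grab(n,'s12%s.png'%n); D[n]=bot.cut_out(n,'piston_1')
    g=cv2.cvtColor(ims[n],cv2.COLOR_RGB2GRAY).astype(np.float32)
    print(n,sorted((fitsq(g,n,(.436+d*.996,-.198+d*.09),np.radians(5.2),.051,.02,1,fixyaw=True,rng=.006)[:2] for d in np.arange(.04,.12,.012)),key=lambda b:-b[0])[:1])
for k,c,tz in (('lowR',(.576,-.292,.171),(.5663,-.285,.157)),('lowM',(.5655,-.194,.171),(.5563,-.186,.157)),('lowL',(.54,-.101,.16),(.547,-.0865,.157)),('highM',(.646,-.183,.261),(.637,-.1775,.247)),('highL',(.617,-.095,.252),(.6275,-.0785,.247))):
    masks={}
    for n in D:
        u,v=proj(n,c).astype(int)
        r=[r for r in D[n] if r['region'][max(v-2,0):v+3,u-2:u+3].mean()>.5 and r['region'].sum()<1200]
        if r: masks[n]=r[0]['region']
    if len(masks)<2: print(k,'masks',list(masks)); continue
    f,p=fitcyl(masks,[*c,0,0]); ax=np.array([p[3],p[4],np.sqrt(1-p[3]**2-p[4]**2)]); o=p[:3]-.062*ax
    tip=np.array(tz)+.009*np.array([-.498,-.046,.866])
    print(k,round(f,2),p[:3].round(3),'tilt',round(np.degrees(np.arccos(ax[2]))),'tip z',round((tip-o)@ax,4),'dist',round(np.linalg.norm(tip-o),4))
M=[]
for n in('scene','top'):
    u,v=proj(n,(.56,-.17,.15)); c=cv2.getRectSubPix(ims[n],(110,110),(float(u),float(v))); M.append(cv2.resize(c,(400,400),interpolation=cv2.INTER_CUBIC))
cv2.imwrite('pics/s12.png',np.hstack(M)[:,:,::-1])
```

```text
48.55 [0.37546489 0.10888636 0.21532428]
scene [(np.float32(21.385788), array([ 0.5276, -0.1881]))]
top [(np.float32(20.544586), array([ 0.5296, -0.1881]))]
lowR 0.27 [ 0.576 -0.291  0.173] tilt 7 tip z 0.0533 dist 0.0554
lowM 0.52 [ 0.567 -0.191  0.174] tilt 6 tip z 0.0531 dist 0.0554
lowL 0.46 [ 0.54  -0.101  0.165] tilt 32 tip z 0.055 dist 0.0565
highM masks ['scene']
highL 0.17 [ 0.62  -0.097  0.257] tilt 36 tip z 0.051 dist 0.053
```

View pics/s12.png

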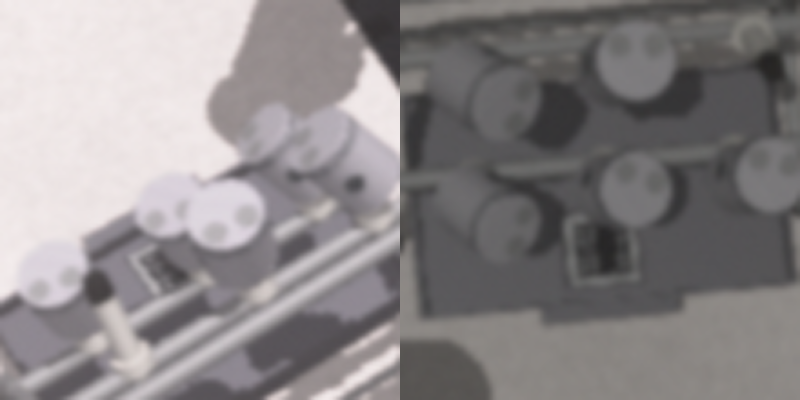

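```bash
python3 -c "
from plant import bot
print(bot.sign_off())"
```

```text
the job is handed in; nothing more can be done
None
```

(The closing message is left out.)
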